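# Lock the pressure screw of the etching press with two spanners

## Task

The pressure of the small etching press is set and must now be locked: two spanners are already on one of its screws, the upper one on the screw's head and the lower one on the locknut beneath it. Take the oil bottle out from between their handles and stand it upright in the wooden tray, then turn the locknut clockwise with the lower spanner until it is tight while you hold the screw at its present setting with the upper one: the locknut drags the screw along if it is not held, so squeeze the two handles in one grip, bringing the lower one to the upper one, which ends where it is now. Leave the spanners on and everything else where it is.

Things in the scene. Friction and masses are not known exactly. Their poses are not given: they have to be found in the camera images.
- press: Etching press, fixed. Origin: centre of its underside; x away from the robot, y along the roller, z up. Two green side frames, 130 mm high, at y = +-130 mm; flat metal bed 400 (x) x 220 (y) mm, its top at 58 mm. A vertical pressure screw stands on each frame; only the right one (y = -130 mm) has spanners. Under their handles, down to the bed, there is only the bottle.
- screw_axis (a point): Point on the vertical axis of the screw with the two spanners, level with the top of its hexagon head, 186 mm above the table; x = 0, y = -130 mm in the press's frame. Both spanners turn about this axis, and their ring ends stay seated: they cannot come off.
- hold_tip (a point): Mid-thickness of the UPPER spanner's handle, which turns with the screw, 150 mm from the screw axis, 179 mm above the table. The handle is a level straight steel bar, 12 mm wide, 9 mm high (174.5 to 183.5 mm above the table), running straight out from the axis, plain from 15 to 150 mm, with an open jaw 28 mm wide at its end (185 mm). It must finish where it started.
- nut_tip (a point): Mid-thickness of the LOWER spanner's handle, which turns the locknut, 150 mm from the axis, 164 mm above the table. Level bar 12 mm wide, 9 mm high (159.5 to 168.5 mm), straight out, plain from 45 to 150 mm, open jaw 32 mm wide at its end (185 mm). It starts 26 to 31 degrees anticlockwise, from above, of the upper handle; tight, 8 degrees. The two handles pass at different heights.
- locknut (a joint): Angle of the locknut on the screw (rad), growing as it turns clockwise from above relative to the screw. Starts between 0 and 0.09; tight, against a firm stop, at 0.40; stays where left. Turning it on the screw takes 0.6 N m (6 N at 100 mm from the axis), more than the screw's own friction: pushing the lower handle alone carries the screw and the upper handle round with it.
- screw (a joint): Angle of the screw in the press (rad), growing clockwise from above: its setting, between -0.03 and 0.03 at the start. It turns against 0.15 N m of friction and stays where left.
- bottle: Amber oil bottle, about 240 g, upright on the press's bed, its neck between the two handles. Origin: centre of its underside. Body 56 mm across up to 78 mm, shoulder up to 98 mm, neck 22 mm across, black cap 25 mm across from 136 to 168 mm. At the start the cap is wholly above both handles and free to be taken from above; lifting by 130 mm clears the handles.
- tray: Shallow wooden tray, fixed, to the right of the press as the robot sees it. Origin: centre of its underside; 160 mm along its x, 230 mm along its y, 30 mm high, walls and floor 8 mm thick. An ink tin stands in its +y half.
- tray_free (a point): Middle of the free (-y) part of the tray's floor, 8 mm above the table: the bottle has room within 25 mm of it.
- tin_tray: Ink tin, loose, in the tray: 70 mm across, 45 mm high. Origin: centre of its underside. Leave alone.
- tin_bed: Ink tin, loose, on the left of the press's bed near the robot: 62 mm across, 35 mm high. Origin: centre of its underside. Leave alone.
- mug: White mug, loose, far left on the table: 80 mm across, 85 mm high. Origin: centre of its underside. Leave alone.
- brush_jar: Jar of brushes, loose, far left: 76 mm across, brushes up to 250 mm high. Origin: centre of its underside. Leave alone.
- palette: Flower-shaped metal palette lying on the table, right, close to the robot: 110 mm across, 14 mm high. Origin: centre of its underside. Leave alone.
- brayer: Ink roller lying on the table, left, close to the robot: 135 mm long with its handle, roller 100 mm wide and 38 mm across. Origin: under its roller's middle. Leave alone.
Things that resemble listed ones, but are neither listed nor needed, are in the scene too. There is more than one size of the bottle; the job needs the smallest.

How it is judged:
By the outcome, as a careful person would: the job done as asked, in the order asked, and still so for the second after the job is handed in, with the robot touching nothing.
It also fails if it takes over 58 s, if anything falls off the work surface, if the arm or the gripper's body presses on something with over 40 N, if the wrist force passes 120 N, or if a joint passes its speed limit or range.

## Robot

A 6-joint arm with a two-finger parallel gripper is mounted at the origin on the work surface. World frame = base frame: x ahead of the robot, y to its left, z up, the work surface at z = 0. Lengths are in m, angles in rad, forces in N, time in s.
With the tool pointing down it reaches from about 0.3 to 0.85 m from the base axis. Payload 5.4 kg.
Tool frame: the origin (TCP) lies midway between the tips of the shut fingers; the grasp point (between the pads) lies ctrl.grip_depth behind it (ctrl.grip_depth is the distance from the TCP to the grasp point, in m); z points along the fingers, y is the direction in which the jaws open and shut (so a half turn about z gives the same grasp; the last joint's range is limited). The gripper opens to 85 mm and grips with 20 to 120 N. Pads are 22 mm wide; open, the fingers measure 114 mm over their backs; the gripper's body (76 mm by 85 mm) begins 54 mm behind the grasp point. The pads swing forward as they close: fully open they stand 13 mm farther back than shut.
Start: joints at [-1.465, 0.158, 1.597, -0, 1.386, -0.21], TCP at [0.179, -0.547, 0.231] pointing down, gripper open.
Joint ranges: [-2.91, 2.91], [-0.94, 2.29], [0.18, 2.7], [-1.29, 4.43], [0.17, 2.64], [-3, 3]. Speed limits (rad/s): [2.57, 2.57, 3.14, 3.14, 3.14, 3.14].

## Interface

Orientations are given as a rotation vector (axis times angle).
In Python, from bench import ctrl gives the robot as it stands. The module is installed in compiled form; this text tells all that it offers.
- The arm moves only by the tool carry_out, never from a script. Its argument "moves" is a list of rows, each an object with "dp": the shift along the world's x, y, z in units of 30 mm (1.0 is 30 mm), a list of three; "yaw": the turn about the world's z in units of 8 degrees (1.0 is 8 degrees); "jaw": the opening, from 0 (shut) to 1 (fully open). In form: [{"dp": [x, y, z], "yaw": yaw, "jaw": jaw}, ...]. A call has 1 to 20 rows; each row is the pose to reach, as a shift and turn from the pose measured when the call began; what a row does not reach only later rows make up. A row lasts 1/10 s, in which the tool goes at most 50 mm and 8.59 degrees, less where a joint would pass 70% of its speed; a pose out of reach is approached as far as the arm can. A call with a gripper value outside its range is refused whole. The fingers move at their own pace and stop on an object; "squeeze" is the grip in N (left out, the last holds). Time passes only in rows, so rows that repeat a pose let the fingers close. It gives the time, the measured TCP pose, the force and the opening at its end, in the units of the state.
- ctrl.sense(): the state, without advancing time (a new reading comes with each control period).
- ctrl.snapshot(name): name is "side" or "top"; returns (picture, depth): 400x640x3 uint8, red, green, blue; 400x640 float32, m along the optical axis (not along the pixel's ray), 0 where there is no reading.
- ctrl.camera_info(name): a dict with "K" (3x3 intrinsics, pixels), "dist" ([k1, k2, p1, p2, k3] as OpenCV has them; the pictures are not rectified), "view" (4x4, takes a point from world to camera coordinates). Camera axes: x right, y down, z forward; pixel columns grow to the right and rows downward; lengths in m; the calibration is good to about 2 mm. A picture is of the moment at which its call begins. camera_info takes no time and is no camera call.
- ctrl.finish_job(): hands the job in, once; it reports no verdict.
The state is a dict: "time": time; "joint_pos": joint angles; "joint_velocities": joint speeds; "tau": joint torques, N m; "tcp_pos": TCP position; "orientation": TCP orientation; "contact_force": force on the tool from outside, world axes, zero at the start; "moment": the same for the moment, N m; "finger_gap": finger opening in m.
Only numpy, scipy, OpenCV 4.12 (cv2) and the standard library are available. Lean on these libraries where they do the work, as an engineer would, in place of code of your own. Each camera call takes 0.05 s, during which the arm holds its last target.

## Working session

There is one attempt and no reset: what is moved stays moved. The work goes in short steps, Python scripts to look and compute and a tool call to move; the robot and the scene stay as the last step left them, time stands still between calls to the robot, and variables do not carry over. Pictures are saved under pics/ and viewed, and the job is handed in when it is done.

Besides the shell and the picture viewer there is one more tool, called after "Emit:" by a JSON object that holds its "api" and its "payload". carry_out: Moves the arm, as the interface text tells. Its arguments: {"type":"object","properties":{"moves":{"type":"array","items":{"type":"object","properties":{"dp":{"type":"array","items":{"type":"number"}},"yaw":{"type":"number"},"jaw":{"type":"number"}}}},"squeeze":{"type":"number"}},"required":["moves"]}

```bash
mkdir -p pics; cat > h.py <<'E'
import numpy as np, cv2
from bench import ctrl
def snap(n,f):
    p,d=ctrl.snapshot(n); cv2.imwrite(f'pics/{f}.png',p[:,:,::-1]); np.savez(f'pics/{f}.npz',p=p,d=d); return p,d
def ray(n,uv):
    c=ctrl.camera_info(n); K=np.array(c['K']);D=np.array(c['dist']);V=np.array(c['view'])
    q=cv2.undistortPoints(np.array(uv,float).reshape(-1,1,2),K,D).reshape(-1,2)
    R=V[:3,:3];t=V[:3,3]
    return -R.T@t, np.c_[q,np.ones(len(q))]@R
def onplane(n,uv,z):
    o,d=ray(n,uv); return o+d*((z-o[2])/d[:,2])[:,None]
def proj(n,X):
    c=ctrl.camera_info(n);V=np.array(c['view'])
    return cv2.projectPoints(np.array(X,float).reshape(-1,3),cv2.Rodrigues(V[:3,:3])[0],V[:3,3],np.array(c['K']),np.array(c['dist']))[0].reshape(-1,2)
def cloud(n,d):
    v,u=np.nonzero(d>0); o,r=ray(n,np.c_[u,v]); P=o+r*d[v,u][:,None]
    out=np.full(d.shape+(3,),np.nan); out[v,u]=P; return out
E
python3 - <<'E'
from h import *
for n in('side','top'):
    snap(n,n+'0'); c=ctrl.camera_info(n); print(n,c['K'],c['dist']); print(ray(n,[[320,200]]))
s=ctrl.sense(); print(s); print(ctrl.grip_depth)
E
```

```text
side [[425.71834772   0.         317.38609701]
 [  0.         425.71834772 199.23302527]
 [  0.           0.           1.        ]] [-0.07215119  0.          0.          0.          0.        ]
(array([ 0.39185431, -0.98281872,  1.13095952]), array([[ 0.07739873,  0.71116059, -0.69878537]]))
top [[488.63284654   0.         326.13432017]
 [  0.         488.63284654 196.69199704]
 [  0.           0.           1.        ]] [-0.07260304  0.          0.          0.          0.        ]
(array([0.23904382, 0.05045406, 1.50890401]), array([[ 0.18482658,  0.01988286, -0.98267352]]))
{'time': 0.1, 'joint_pos': array([-1.46506236e+00,  1.59010376e-01,  1.59810611e+00, -1.66624813e-05,
        1.38622284e+00, -2.10115352e-01]), 'joint_velocities': array([ 0.00029615, -0.00382312, -0.00031838,  0.00065618,  0.00079755,
       -0.00082541]), 'tau': array([ 5.25591133e-05, -3.96986818e+01, -3.32338357e+01, -2.54386860e-04,
        4.15308677e-03, -2.91501487e-05]), 'tcp_pos': array([ 0.17851613, -0.54600898,  0.23040179]), 'orientation': array([-3.10077385e+00, -4.93805544e-01, -1.17373609e-04]), 'contact_force': array([-0.15894522,  0.38677079, -0.68164215]), 'moment': array([ 0.06872432, -0.02957665,  0.00376619]), 'finger_gap': 0.0852300323725001}
0.0187
```

View pics/side0.png

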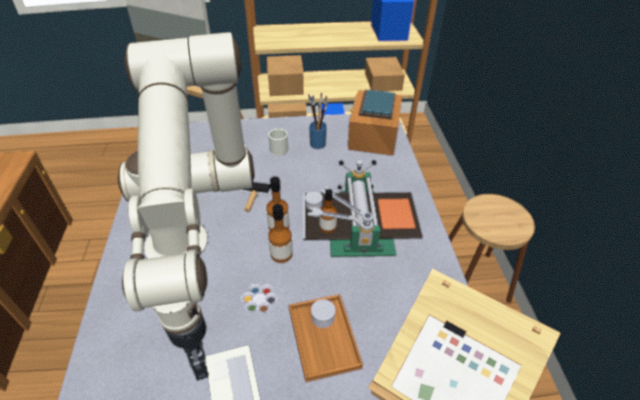

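View pics/top0.png

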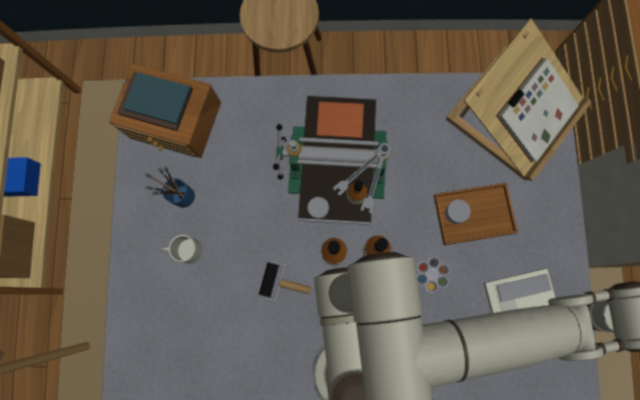

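The two spanners run from the screw at top (383,150) to (342,188) and (370,205). The small bottle is between them at about (358,190), and two larger bottles stand nearer the robot at (334,250) and (378,245). I'll zoom in.

```bash
python3 - <<'E'
from h import *
for n,(x0,x1,y0,y1) in {'top':(270,530,90,280),'side':(230,440,140,400)}.items():
    p=np.load(f'pics/{n}0.npz')['p'][y0:y1,x0:x1]; k=3 if n=='top' else 2.3
    cv2.imwrite(f'pics/{n}0z.png',cv2.resize(p[:,:,::-1],None,fx=k,fy=k,interpolation=cv2.INTER_CUBIC))
E
```

```text
(no output)
```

View pics/top0z.png

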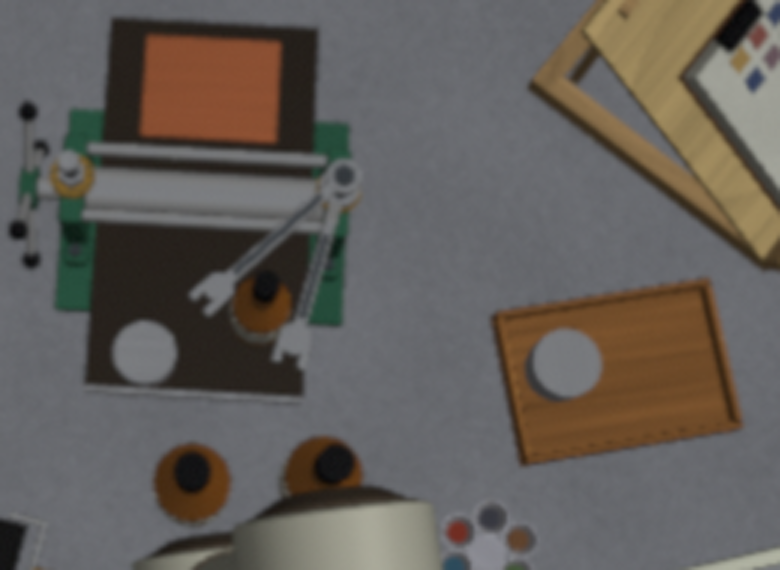

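View pics/side0z.png

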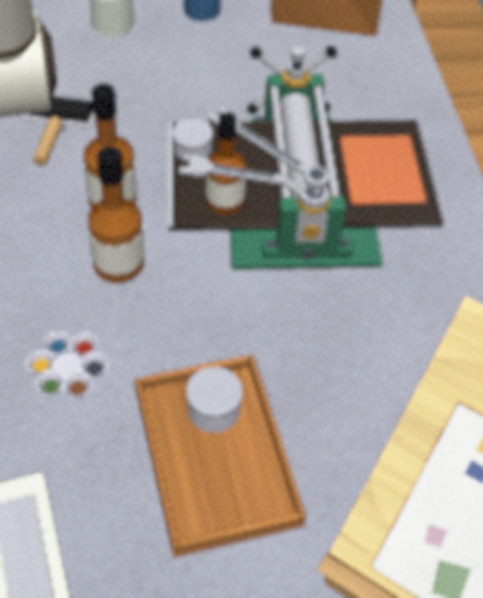

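```bash
python3 - <<'E'
from h import *
T=np.load('pics/top0.npz');S=np.load('pics/side0.npz')
def cap(n,I,box):
    x0,x1,y0,y1=box;g=I['p'][y0:y1,x0:x1].astype(int).max(2)
    print(n);print(g)
cap('top',T['p'] is not None and T,(346,372,174,204))
cap('side',S,(318,342,184,206))
# depth heights
for n,I in(('top',T),('side',S)):
    C=cloud(n,I['d']); np.save(f'pics/c_{n}.npy',C)
C=np.load('pics/c_top.npy')
print('top cap pts',C[183:189:1,356:362].reshape(-1,3).round(3)[::4])
# screw head
print('screw',C[146:152,380:388].reshape(-1,3).round(3)[::4])
E
```

```text
top
[[ 38  38  38  39  43  52  70  84  83  77  80  88  85  69  51  42  40  37
   39  39  38  39  39  38  38  38]
 [ 38  38  39  44  56  69  78  77  74  82  89  83  65  49  41  40  40  38
   38  39  39  40  39  38  39  38]
 [ 38  38  43  54  69  78  74  73  82  90  83  63  48  40  39  40  39  39
   39  38  38  39  38  38  40  38]
 [ 40  45  56  67  75  76  77  87  90  81  63  47  40  39  39  39  39  39
   40  39  39  38  38  39  39  37]
 [ 48  61  73  76  74  80  90  90  78  61  45  40  37  38  39  39  39  39
   39  40  38  39  39  40  40  39]
 [ 71  81  80  76  81  92  90  73  55  44  38  36  35  35  37  38  40  39
   38  38  40  39  39  39  40  40]
 [101 101  85  83  91  88  72  53  42  35  31  29  26  25  29  33  37  39
   39  40  38  38  39  39  39  42]
 [119 115 101  94  87  69  52  42  38  31  25  21  20  19  21  25  33  38
   38  38  39  38  39  40  40  45]
 [123 120 108  89  68  51  47  46  42  30  20  20  19  18  19  21  27  35
   39  39  39  40  39  39  40  47]
 [123 115  94  69  53  50  56  57  46  28  17  18  19  19  18  19  24  34
   39  40  39  39  40  40  43  56]
 [121 
[... 4226 characters left out ...]
 71  83  97 104 105 104  99  89  74  59  62  59
   67  64  57  63  65  66]
 [151 145 130 114  82  75  80  88  98 103 101 107  97  94  82  70  68  62
   64  60  67  66  60  68]]
top cap pts [[ 0.525 -0.021  0.227]
 [ 0.525 -0.031  0.229]
 [ 0.522 -0.026  0.227]
 [ 0.52  -0.021  0.227]
 [ 0.519 -0.031  0.231]
 [ 0.516 -0.026  0.231]
 [ 0.514 -0.02   0.229]
 [ 0.513 -0.031  0.231]
 [ 0.511 -0.026  0.228]]
screw [[ 0.641 -0.094  0.183]
 [ 0.64  -0.104  0.187]
 [ 0.637 -0.093  0.187]
 [ 0.638 -0.105  0.183]
 [ 0.634 -0.093  0.187]
 [ 0.632 -0.104  0.192]
 [ 0.632 -0.093  0.185]
 [ 0.632 -0.105  0.184]
 [ 0.629 -0.093  0.184]
 [ 0.628 -0.104  0.188]
 [ 0.626 -0.093  0.185]
 [ 0.624 -0.104  0.189]]
```

```bash
python3 - <<'E'
from h import *
C=np.load('pics/c_top.npy');T=np.load('pics/top0.npz')['p'].astype(int)
Cs=np.load('pics/c_side.npy');Sp=np.load('pics/side0.npz')['p'].astype(int)
def fit(C,n):
    z=C[...,2]
    m=(z>.219)&(z<.24)&(abs(C[...,0]-.52)<.03)&(abs(C[...,1]+.025)<.03); P=C[m]; print(n,'cap n',m.sum(),'med',np.median(P,0).round(4),'lo',P.min(0).round(4),'hi',P.max(0).round(4))
    (c,r)=cv2.minEnclosingCircle(P[:,:2].astype(np.float32)); print('circ',c,r)
    m=(z>.176)&(z<.2)&((C[...,0]-.634)**2+(C[...,1]+.1)**2<.022**2); P=C[m];print('head',len(P),np.median(P,0).round(4),P.min(0).round(4),P.max(0).round(4))
    print('circ',cv2.minEnclosingCircle(P[:,:2].astype(np.float32)))
    ax=np.median(P,0)[:2]
    m=(z>.150)&(z<.195)
    d=C[...,:2]-ax; r=np.hypot(d[...,0],d[...,1]); a=np.degrees(np.arctan2(d[...,1],d[...,0]))%360
    m&=(r>.05)&(r<.2)&(a>120)&(a<220)
    h,e=np.histogram(a[m],bins=np.arange(120,222,2)); print([(int(e[i]),int(h[i])) for i in range(len(h)) if h[i]])
    return ax
fit(C,'top');fit(Cs,'side')
E
```

```text
top cap n 67 med [ 0.5224 -0.0288  0.2269] lo [ 0.5107 -0.0396  0.2195] hi [ 0.5338 -0.018   0.2318]
circ (0.5228601694107056, -0.02887263521552086) 0.01245370227843523
head 124 [ 0.6313 -0.104   0.1856] [ 0.6148 -0.1214  0.1786] [ 0.65   -0.0844  0.193 ]
circ ((0.6311813592910767, -0.10215780884027481), 0.020904388278722763)
[(122, 1), (124, 2), (126, 41), (128, 58), (130, 55), (132, 62), (134, 37), (136, 2), (138, 3), (140, 4), (142, 8), (144, 9), (146, 10), (148, 12), (150, 12), (152, 3), (156, 14), (158, 42), (160, 59), (162, 60), (164, 57), (166, 33), (168, 6)]
side cap n 46 med [ 0.5228 -0.0293  0.2252] lo [ 0.5114 -0.0408  0.2191] hi [ 0.534  -0.0135  0.2294]
circ (0.5220116376876831, -0.028299003839492798) 0.015622749924659729
head 91 [ 0.6324 -0.1047  0.1843] [ 0.6163 -0.1194  0.1761] [ 0.6496 -0.0824  0.1913]
circ ((0.6317226886749268, -0.09987013787031174), 0.020360590890049934)
[(122, 2), (124, 7), (126, 19), (128, 19), (130, 32), (132, 40), (134, 9), (138, 1), (140, 2), (142, 4), (144, 14), (146, 35), (148, 27), (150, 5), (152, 1), (154, 5), (156, 21), (158, 34), (160, 40), (162, 58), (164, 44), (166, 18)]
```

```bash
cat >> h.py <<'E'
def line(C,a0,w,z0,z1,ax=(.632,-.104),r0=.05,r1=.145):
    d=C[...,:2]-np.array(ax);r=np.hypot(d[...,0],d[...,1]);a=np.degrees(np.arctan2(d[...,1],d[...,0]))%360
    z=C[...,2];m=(z>z0)&(z<z1)&(r>r0)&(r<r1)&(abs(a-a0)<w)
    P=C[m]
    vx,vy,x0,y0=cv2.fitLine(P[:,:2].astype(np.float32),cv2.DIST_HUBER,0,.01,.01).ravel()
    if vx>0: vx,vy=-vx,-vy
    # perpendicular offset from axis
    off=(ax[0]-x0)*vy-(ax[1]-y0)*vx
    return len(P),np.degrees(np.arctan2(vy,vx))%360,off,np.median(P[:,2]),np.array([vx,vy]),np.array([x0,y0])
E
python3 - <<'E'
from h import *
for n in('top','side'):
    C=np.load(f'pics/c_{n}.npy');L=[]
    for a0,z in((130,.183),(162,.168)):
        l=line(C,a0,7,z-.008,z+.008);print(n,l);L.append(l)
    A=np.array([[l[4][1],-l[4][0]] for l in L]);b=[l[4][1]*l[5][0]-l[4][0]*l[5][1] for l in L];print('intersection',np.linalg.solve(A,b))
    # left screw, tray
    z=C[...,2]; m=(z>.17)&(z<.2)&(abs(C[...,0]-.63)<.04)&(abs(C[...,1]-.156)<.04); print('lscrew',m.sum(),np.median(C[m],0))
C=np.load('pics/c_top.npy');p=np.load('pics/top0.npz')['p'];hsv=cv2.cvtColor(p,cv2.COLOR_RGB2HSV)
m=cv2.inRange(hsv,(5,110,60),(20,255,255));m[:,:425]=0;m[:,530:]=0;m[:175]=0;m[255:]=0
m=cv2.morphologyEx(m,cv2.MORPH_CLOSE,np.ones((5,5)))
c=max(cv2.findContours(m,0,2)[0],key=cv2.contourArea);r=cv2.minAreaRect(c);bx=cv2.boxPoints(r);print(r)
W=onplane('top',bx,.030);print(W.round(3),np.linalg.norm(np.diff(W,axis=0),axis=1),W.mean(0))
z=C[...,2];m=(z>.04)&(z<.06)&(abs(C[...,0]-.49)<.1)&(abs(C[...,1]+.27)<.08);print('tin',cv2.minEnclosingCircle(C[m][:,:2].astype(np.float32)),np.median(C[m],0))
E
```

```text
top (147, np.float32(131.49178), np.float32(-0.0003978163), np.float64(0.18372064142940592), array([-0.6625126 ,  0.74905074], dtype=float32), array([ 0.5673069, -0.0302561], dtype=float32))
top (145, np.float32(162.65498), np.float32(0.00044963695), np.float64(0.16856731983460826), array([-0.9545269 ,  0.29812473], dtype=float32), array([ 0.5376359 , -0.07499858], dtype=float32))
intersection [ 0.6333095  -0.10488003]
lscrew 48 [0.65198016 0.15190772 0.18474528]
side (100, np.float32(132.245), np.float32(-0.002224207), np.float64(0.182456003112537), array([-0.6723022,  0.7402768], dtype=float32), array([ 0.5604541 , -0.02191188], dtype=float32))
side (119, np.float32(161.90887), np.float32(0.0015904345), np.float64(0.16746823858634874), array([-0.9505639 ,  0.31052905], dtype=float32), array([ 0.5280944 , -0.07172939], dtype=float32))
intersection [ 0.6384325 -0.1077745]
lscrew 34 [0.65234962 0.15198611 0.18338458]
((475.3648681640625, 213.1891632080078), (51.128082275390625, 75.29473876953125), 80.53767395019531)
[[ 0.53  -0.272  0.03 ]
 [ 0.566 -0.508  0.03 ]
 [ 0.408 -0.521  0.03 ]
 [ 0.374 -0.289  0.03 ]] [0.23860996 0.15906931 0.23406792] [ 0.4696482  -0.39772992  0.03      ]
tin ((0.47382405400276184, -0.3371230661869049), 0.03470633924007416) [ 0.47265924 -0.32923507  0.05371012]
```

```bash
python3 - <<'E'
from h import *
C=np.load('pics/c_side.npy')
for (u,v) in((275,183),(277,212)):
    P=C[v-8:v+12,u-5:u+6].reshape(-1,3);P=P[P[:,2]>.15];print(np.median(P,0),P.max(0))
tcp=ctrl.sense()['tcp_pos']
for t in([.5226,-.029,.36],[.5226,-.029,.19]): print((np.array(t)-tcp)/.03)
E
```

```text
[0.35732155 0.03396845 0.21241638] [0.3730069  0.06530082 0.23167534]
[ 0.36092382 -0.0931084   0.21405595] [ 0.37610174 -0.06709987  0.23024263]
[11.46946233 17.23363267  4.31994039]
[11.46946233 17.23363267 -1.34672627]
```

Emit:
{"api": "carry_out", "payload": {"moves": [{"dp": [0, 0, 2], "yaw": 0, "jaw": 1}, {"dp": [0, 0, 4.3], "yaw": 0, "jaw": 1}, {"dp": [1.5, 2.2, 4.3], "yaw": 1, "jaw": 1}, {"dp": [2.5, 3.7, 4.3], "yaw": 2, "jaw": 1}, {"dp": [3.4, 5.1, 4.3], "yaw": 3, "jaw": 1}, {"dp": [4.3, 6.5, 4.3], "yaw": 4, "jaw": 1}, {"dp": [5.2, 7.8, 4.3], "yaw": 5, "jaw": 1}, {"dp": [6.1, 9.1, 4.3], "yaw": 6, "jaw": 1}, {"dp": [7, 10.5, 4.3], "yaw": 7, "jaw": 1}, {"dp": [7.8, 11.7, 4.3], "yaw": 8, "jaw": 1}, {"dp": [8.6, 13, 4.3], "yaw": 9, "jaw": 1}, {"dp": [9.4, 14.2, 4.3], "yaw": 10, "jaw": 1}, {"dp": [10.2, 15.3, 4.3], "yaw": 11, "jaw": 1}, {"dp": [11, 16.5, 4.3], "yaw": 12, "jaw": 1}, {"dp": [11.47, 17.23, 4.3], "yaw": 13, "jaw": 1}, {"dp": [11.47, 17.23, 4.3], "yaw": 14, "jaw": 1}, {"dp": [11.47, 17.23, 4.3], "yaw": 14.7, "jaw": 1}, {"dp": [11.47, 17.23, 4.3], "yaw": 14.7, "jaw": 1}], "squeeze": 30}}

```text
time: 1.9
tcp_pos: [0.5225, -0.0287, 0.3588]
orientation: [-1.183, -2.908, 0.003]
contact_force: [0.2, 0.1, -0.2]
finger_gap: 0.0853
```

Emit:
{"api": "carry_out", "payload": {"moves": [{"dp": [0, 0, -1.2], "yaw": 0, "jaw": 1}, {"dp": [0, 0, -2.4], "yaw": 0, "jaw": 1}, {"dp": [0, 0, -3.6], "yaw": 0, "jaw": 1}, {"dp": [0, 0, -4.6], "yaw": 0, "jaw": 0.9}, {"dp": [0, 0, -5.2], "yaw": 0, "jaw": 0.8}, {"dp": [0, 0, -5.55], "yaw": 0, "jaw": 0.6}, {"dp": [0, 0, -5.55], "yaw": 0, "jaw": 0.5}]}}

```text
time: 2.6
tcp_pos: [0.5215, -0.0286, 0.1908]
orientation: [-1.184, -2.904, 0.003]
contact_force: [0.7, 0.7, 0.1]
finger_gap: 0.0429
```

```bash
python3 - <<'E'
from h import *
p,d=snap('side','side1')
cv2.imwrite('pics/side1z.png',cv2.resize(p[130:270,260:440,::-1],None,fx=4,fy=4,interpolation=cv2.INTER_CUBIC))
s=ctrl.sense();print(s['tcp_pos'],s['contact_force'],s['finger_gap'])
E
```

```text
[ 0.52236386 -0.02884084  0.19232525] [0.80591419 0.16489114 0.41662211] 0.04281104653718844
```

View pics/side1z.png

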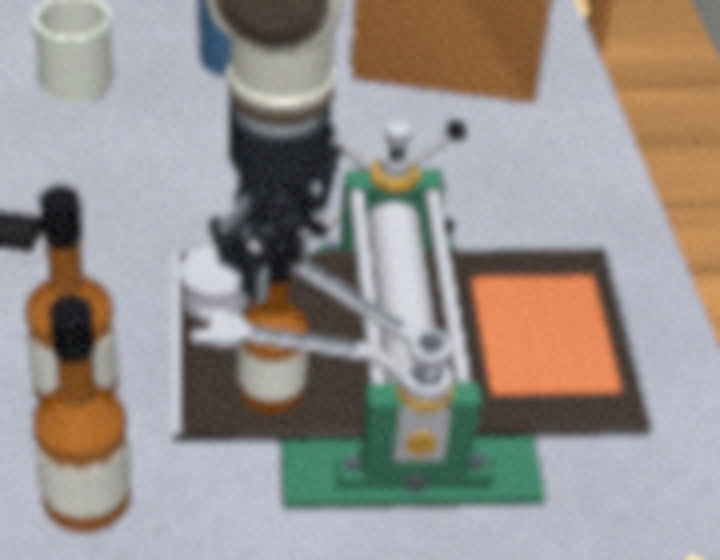

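The fingers, seen at zoom (265,250), straddle the cap above the handles, and nothing else is touched. Next I close them.

Emit:
{"api": "carry_out", "payload": {"moves": [{"dp": [0, 0, 0], "yaw": 0, "jaw": 0.3}, {"dp": [0, 0, 0], "yaw": 0, "jaw": 0.15}, {"dp": [0, 0, 0], "yaw": 0, "jaw": 0.1}, {"dp": [0, 0, 0], "yaw": 0, "jaw": 0.1}, {"dp": [0, 0, 0], "yaw": 0, "jaw": 0.1}, {"dp": [0, 0, 0], "yaw": 0, "jaw": 0.1}], "squeeze": 40}}

```text
time: 3.25
tcp_pos: [0.5235, -0.029, 0.1939]
orientation: [1.185, 2.909, -0.002]
contact_force: [0.7, 1.3, 5.4]
finger_gap: 0.0229
```

Emit:
{"api": "carry_out", "payload": {"moves": [{"dp": [0, 0, 0.1], "yaw": 0, "jaw": 0.1}, {"dp": [0, 0, 0.3], "yaw": 0, "jaw": 0.1}, {"dp": [0, 0, 0.5], "yaw": 0, "jaw": 0.1}, {"dp": [0, 0, 0.5], "yaw": 0, "jaw": 0.1}]}}

```text
time: 3.65
tcp_pos: [0.5238, -0.0292, 0.2097]
orientation: [1.185, 2.908, -0.002]
contact_force: [0.8, -0.3, -2.6]
finger_gap: 0.0228
```

```bash
python3 - <<'E'
from h import *
p,d=snap('side','side2')
cv2.imwrite('pics/side2z.png',cv2.resize(p[130:270,260:440,::-1],None,fx=4,fy=4,interpolation=cv2.INTER_CUBIC))
s=ctrl.sense();print(s['tcp_pos'],s['contact_force'],s['finger_gap'])
E
```

```text
[ 0.52360934 -0.02912998  0.20920222] [ 0.45863074 -0.19344201 -2.21716439] 0.02278597396623235
```

View pics/side2z.png

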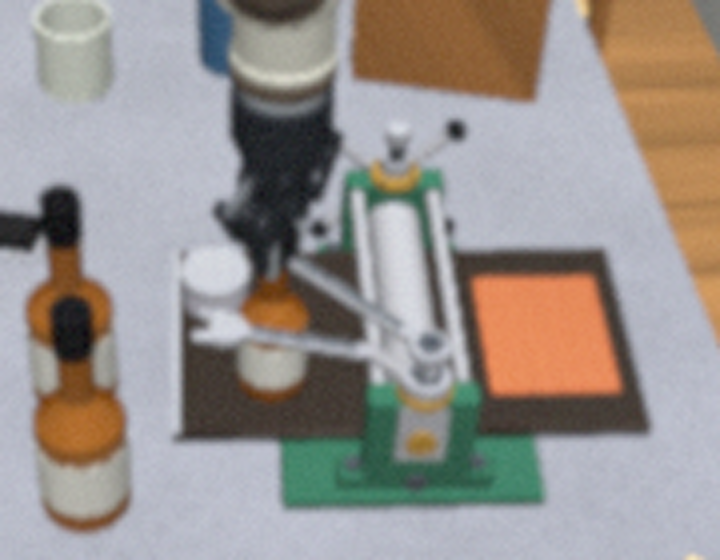

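Emit:
{"api": "carry_out", "payload": {"moves": [{"dp": [0, 0, 0.5], "yaw": 0, "jaw": 0.1}, {"dp": [0, 0, 1.2], "yaw": 0, "jaw": 0.1}, {"dp": [0, 0, 2], "yaw": 0, "jaw": 0.1}, {"dp": [0, 0, 2.8], "yaw": 0, "jaw": 0.1}, {"dp": [0, 0, 3.6], "yaw": 0, "jaw": 0.1}, {"dp": [0, 0, 4.2], "yaw": 0, "jaw": 0.1}, {"dp": [0, 0, 4.6], "yaw": 0, "jaw": 0.1}, {"dp": [0, 0, 4.6], "yaw": 0, "jaw": 0.1}]}}

```text
time: 4.5
tcp_pos: [0.5243, -0.0293, 0.3488]
orientation: [1.184, 2.906, -0.001]
contact_force: [1.0, -0.0, -2.2]
finger_gap: 0.0226
```

```bash
python3 - <<'E'
from h import *
p,d=snap('side','side3')
s=ctrl.sense();print(s['tcp_pos'],s['contact_force'],s['finger_gap'])
cv2.imwrite('pics/side3z.png',cv2.resize(p[90:270,250:440,::-1],None,fx=3,fy=3,interpolation=cv2.INTER_CUBIC))
print((np.array([.478,-.453,s['tcp_pos'][2]])-s['tcp_pos'])/.03)
C=np.load('pics/c_side.npy');p=np.load('pics/side0.npz')['p'];hsv=cv2.cvtColor(p,cv2.COLOR_RGB2HSV)
m=cv2.inRange(hsv,(5,110,60),(20,255,255));m[:,:280]=0;m[:,365:]=0;m[:285]=0
m=cv2.morphologyEx(m,cv2.MORPH_CLOSE,np.ones((5,5)))
c=max(cv2.findContours(m,0,2)[0],key=cv2.contourArea);r=cv2.minAreaRect(c);print(r);a=cv2.approxPolyDP(c,6,True).reshape(-1,2);print(a,onplane('side',a,.03).round(3))
E
```

```text
[ 0.52374662 -0.02919012  0.34723334] [ 0.2645407   0.36614365 -3.88158573] 0.0227561106408182
[ -1.52488727 -14.1269959    0.        ]
((325.2471618652344, 336.4044494628906), (77.6514892578125, 58.163658142089844), 77.00537872314453)
[[339 296]
 [324 298]
 [336 306]
 [327 328]
 [311 322]
 [315 300]
 [289 306]
 [306 380]
 [361 366]] [[ 0.53  -0.28   0.03 ]
 [ 0.484 -0.283  0.03 ]
 [ 0.516 -0.313  0.03 ]
 [ 0.482 -0.382  0.03 ]
 [ 0.438 -0.359  0.03 ]
 [ 0.456 -0.287  0.03 ]
 [ 0.378 -0.301  0.03 ]
 [ 0.411 -0.527  0.03 ]
 [ 0.56  -0.503  0.03 ]]
```

View pics/side3z.png

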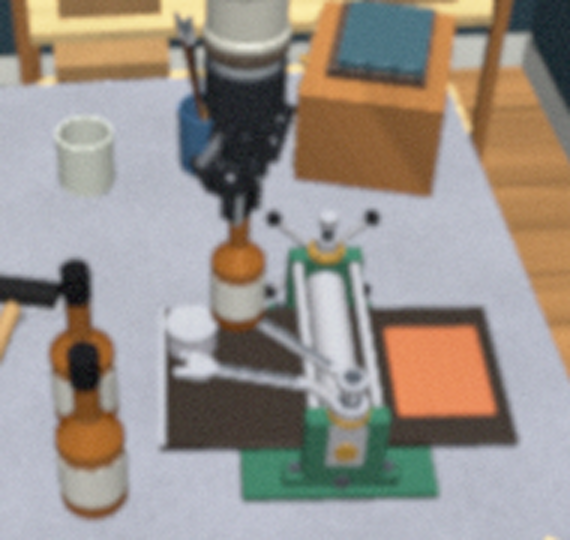

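Emit:
{"api": "carry_out", "payload": {"moves": [{"dp": [0, -0.3, 0], "yaw": 0, "jaw": 0.1}, {"dp": [-0.1, -0.9, 0], "yaw": 0, "jaw": 0.1}, {"dp": [-0.2, -1.8, 0], "yaw": 0, "jaw": 0.1}, {"dp": [-0.3, -2.8, 0], "yaw": 0, "jaw": 0.1}, {"dp": [-0.4, -3.8, 0], "yaw": 0, "jaw": 0.1}, {"dp": [-0.5, -4.8, 0], "yaw": 0, "jaw": 0.1}, {"dp": [-0.6, -5.8, 0], "yaw": 0, "jaw": 0.1}, {"dp": [-0.7, -6.8, 0], "yaw": 0, "jaw": 0.1}, {"dp": [-0.85, -7.8, 0], "yaw": 0, "jaw": 0.1}, {"dp": [-0.95, -8.8, 0], "yaw": 0, "jaw": 0.1}, {"dp": [-1.1, -9.8, 0], "yaw": 0, "jaw": 0.1}, {"dp": [-1.2, -10.8, 0], "yaw": 0, "jaw": 0.1}, {"dp": [-1.3, -11.8, 0], "yaw": 0, "jaw": 0.1}, {"dp": [-1.4, -12.7, 0], "yaw": 0, "jaw": 0.1}, {"dp": [-1.5, -13.4, 0], "yaw": 0, "jaw": 0.1}, {"dp": [-1.52, -13.9, 0], "yaw": 0, "jaw": 0.1}, {"dp": [-1.52, -14.1, 0], "yaw": 0, "jaw": 0.1}, {"dp": [-1.52, -14.1, 0], "yaw": 0, "jaw": 0.1}, {"dp": [-1.52, -14.1, 0], "yaw": 0, "jaw": 0.1}, {"dp": [-1.52, -14.1, 0], "yaw": 0, "jaw": 0.1}]}}

```text
time: 6.55
tcp_pos: [0.4784, -0.4513, 0.3472]
orientation: [1.184, 2.909, -0.001]
contact_force: [-1.0, 0.9, -2.4]
finger_gap: 0.023
```

```bash
python3 - <<'E'
from h import *
p,d=snap('side','side4')
s=ctrl.sense();print(s['tcp_pos'],s['contact_force'],s['finger_gap'])
cv2.imwrite('pics/side4z.png',cv2.resize(p[180:400,230:450,::-1],None,fx=2.7,fy=2.7,interpolation=cv2.INTER_CUBIC))
E
```

```text
[ 0.47839638 -0.45140422  0.34738028] [-0.37153039  0.17991612 -3.17434869] 0.02312604550172514
```

View pics/side4z.png

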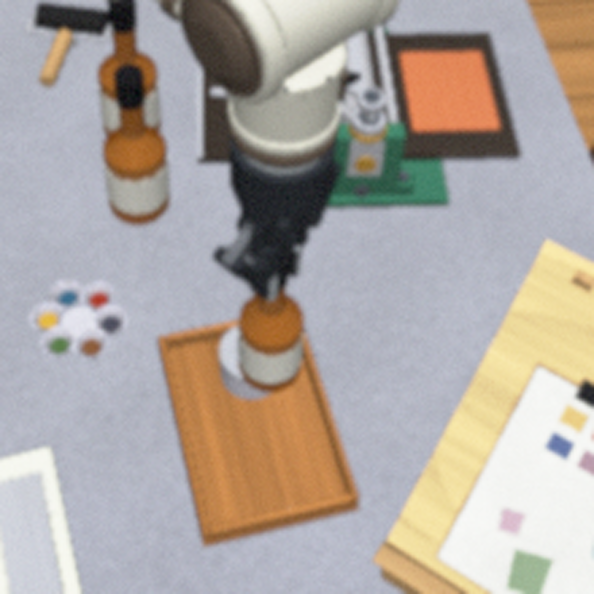

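The bottle hangs upright above the tray, at zoom (272,345); it's higher than the tin it seems to overlap. I'll lower it.

Emit:
{"api": "carry_out", "payload": {"moves": [{"dp": [0, 0, -0.5], "yaw": 0, "jaw": 0.1}, {"dp": [0, 0, -1.4], "yaw": 0, "jaw": 0.1}, {"dp": [0, 0, -2.4], "yaw": 0, "jaw": 0.1}, {"dp": [0, 0, -3.4], "yaw": 0, "jaw": 0.1}, {"dp": [0, 0, -4.4], "yaw": 0, "jaw": 0.1}, {"dp": [0, 0, -5.2], "yaw": 0, "jaw": 0.1}, {"dp": [0, 0, -5.8], "yaw": 0, "jaw": 0.1}, {"dp": [0, 0, -6.2], "yaw": 0, "jaw": 0.1}, {"dp": [0, 0, -6.45], "yaw": 0, "jaw": 0.1}, {"dp": [0, 0, -6.55], "yaw": 0, "jaw": 0.1}, {"dp": [0, 0, -6.55], "yaw": 0, "jaw": 0.1}]}}

```text
time: 7.7
tcp_pos: [0.4786, -0.4515, 0.1512]
orientation: [1.183, 2.908, -0.002]
contact_force: [0.6, 0.3, -3.2]
finger_gap: 0.0228
```

```bash
python3 - <<'E'
from h import *
p,d=snap('side','side5')
s=ctrl.sense();print(s['tcp_pos'],s['contact_force'],s['finger_gap'])
cv2.imwrite('pics/side5z.png',cv2.resize(p[180:400,230:450,::-1],None,fx=2.7,fy=2.7,interpolation=cv2.INTER_CUBIC))
E
```

```text
[ 0.47874783 -0.45178268  0.15175097] [-0.07975878 -0.14140499 -3.51926399] 0.02293254256454269
```

View pics/side5z.png

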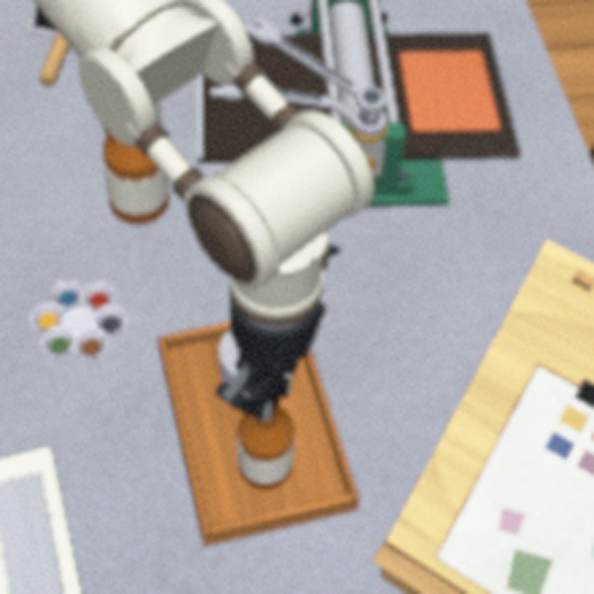

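The bottle, at zoom (266,455), is centred in the free half. Lowering the last few millimetres.

Emit:
{"api": "carry_out", "payload": {"moves": [{"dp": [0, 0, -0.1], "yaw": 0, "jaw": 0.1}, {"dp": [0, 0, -0.17], "yaw": 0, "jaw": 0.1}, {"dp": [0, 0, -0.23], "yaw": 0, "jaw": 0.1}, {"dp": [0, 0, -0.23], "yaw": 0, "jaw": 0.1}]}}

```text
time: 8.15
tcp_pos: [0.4786, -0.4516, 0.1445]
orientation: [1.183, 2.908, -0.002]
contact_force: [-0.2, 0.4, -2.8]
finger_gap: 0.023
```

Emit:
{"api": "carry_out", "payload": {"moves": [{"dp": [0, 0, -0.03], "yaw": 0, "jaw": 0.1}, {"dp": [0, 0, -0.06], "yaw": 0, "jaw": 0.1}, {"dp": [0, 0, -0.06], "yaw": 0, "jaw": 0.1}]}}

```text
time: 8.45
tcp_pos: [0.4791, -0.4521, 0.1439]
orientation: [1.182, 2.906, -0.004]
contact_force: [0.4, 1.3, 3.2]
finger_gap: 0.0225
```

Contact with the floor (force turned upward). Releasing slowly and rising.

Emit:
{"api": "carry_out", "payload": {"moves": [{"dp": [0, 0, 0], "yaw": 0, "jaw": 0.3}, {"dp": [0, 0, 0], "yaw": 0, "jaw": 0.4}, {"dp": [0, 0, 0], "yaw": 0, "jaw": 0.55}, {"dp": [0, 0, 0], "yaw": 0, "jaw": 0.6}, {"dp": [0, 0, 0.5], "yaw": 0, "jaw": 0.6}, {"dp": [0, 0, 1.5], "yaw": 0, "jaw": 0.6}, {"dp": [0, 0, 2.8], "yaw": 0, "jaw": 0.8}, {"dp": [0, 0, 4.1], "yaw": 0, "jaw": 0.9}, {"dp": [0, 0, 5], "yaw": 0, "jaw": 0.95}, {"dp": [0, 0, 5], "yaw": 0, "jaw": 0.95}]}}

```text
time: 9.45
tcp_pos: [0.4806, -0.454, 0.3017]
orientation: [1.179, 2.897, -0.013]
contact_force: [-0.5, 0.5, 0.6]
finger_gap: 0.0809
```

```bash
python3 - <<'E'
from h import *
p,d=snap('side','side6')
s=ctrl.sense();print(s['tcp_pos'],s['contact_force'],s['finger_gap'])
C=cloud('side',d)
cv2.imwrite('pics/side6z.png',cv2.resize(p[180:400,230:450,::-1],None,fx=2.7,fy=2.7,interpolation=cv2.INTER_CUBIC))
E
```

```text
[ 0.47994616 -0.45319082  0.29829238] [-0.62801601 -0.76890004 -0.47647712] 0.08146362718636639
```

View pics/side6z.png

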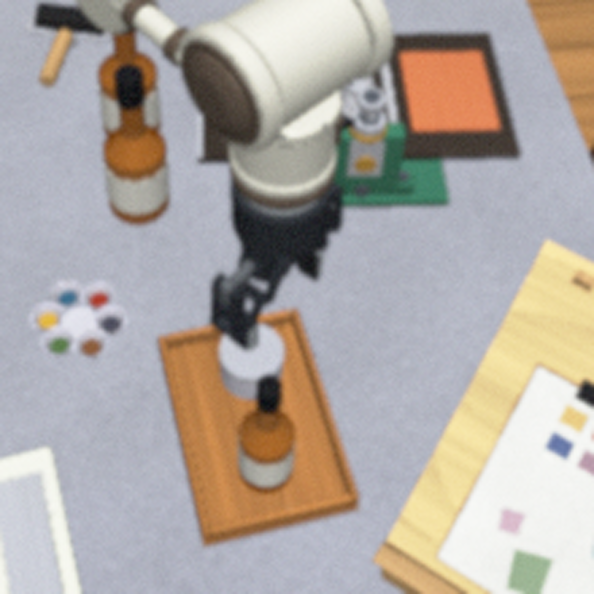

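```bash
python3 - <<'E'
from h import *
p,d=snap('top','top6'); C=cloud('top',d)
cv2.imwrite('pics/top6z.png',cv2.resize(p[110:260,280:520,::-1],None,fx=3.3,fy=3.3,interpolation=cv2.INTER_CUBIC))
ax=np.array([.6325,-.1045])
for a0,z in((131.6,.183),(162.4,.168)): print(line(C,a0,7,z-.008,z+.008,ax)[:4])
C0=np.load('pics/c_top.npy')
dd=np.array([-.7157,.6984]);e=np.array([-.6984,-.7157])
q=C0[...,:2]-ax; rho=q@dd; lat=q@e
for lo,hi in((-.045,-.013),(.065,.1)):
    m=(rho>.065)&(rho<.115)&(lat>lo)&(lat<hi);z=C0[...,2][m];print(m.sum(),np.nanmax(z),np.sort(z)[-8:])
c=ax+.09*dd+.0295*e; s=ctrl.sense(); print(c,(np.array([*c,.30])-s['tcp_pos'])/.03)
E
```

```text
(148, np.float32(130.93654), np.float64(0.0005940848553053144), np.float64(0.18369186430350093))
(143, np.float32(162.36284), np.float64(0.0006097742816600256), np.float64(0.16935131104082823))
131 0.1827541953638161 [0.12849545 0.13220286 0.17793189 0.17863681 0.17975148 0.18106838
 0.18176296 0.1827542 ]
157 0.024725661758293382 [0.02161059 0.02199305 0.02219027 0.02241742 0.02260656 0.02314516
 0.02326203 0.02472566]
[ 0.5474842  -0.06275715] [ 2.27207203 12.98776152  0.14816521]
```

View pics/top6z.png

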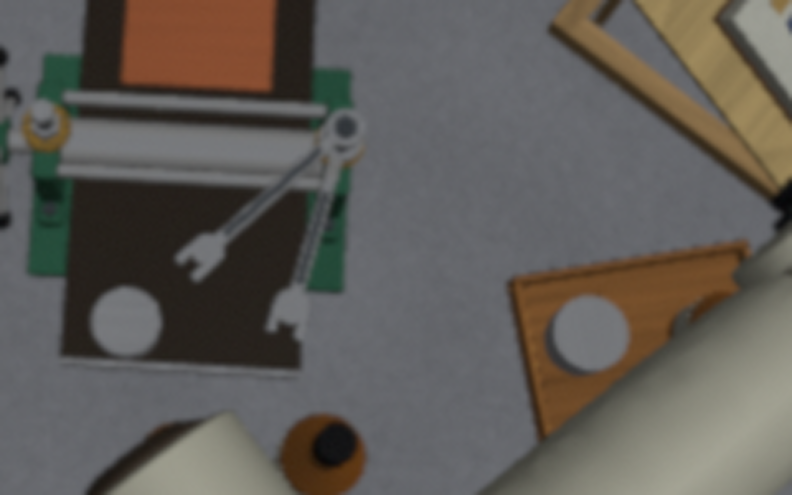

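```bash
cat >> h.py <<'E'
def angimg(n,p,a0,z,ax=(.6325,-.1045),r0=.07,r1=.14,half=.014,thr=.5):
    a=np.radians(a0);dd=np.array([np.cos(a),np.sin(a)]);e=np.array([-dd[1],dd[0]])
    rs=np.arange(r0,r1,.003);ls=np.arange(-half,half+1e-9,.0005)
    G=np.array([[*(np.array(ax)+r*dd+l*e),z] for r in rs for l in ls]);uv=proj(n,G).astype(np.float32).reshape(len(rs),len(ls),2)
    g=cv2.remap(p.max(2).astype(np.float32),uv[...,0],uv[...,1],cv2.INTER_LINEAR)
    w=np.clip(g-np.minimum(np.median(g[:,:6]),np.median(g[:,-6:]))-12,0,None)
    c=(w*ls).sum(1)/w.sum(1)
    k=np.polyfit(rs,c,1); res=c-np.polyval(k,rs)
    return a0+np.degrees(np.arctan(k[0])), k[1]*1e3, a0+np.degrees(np.median(c/rs)), res.std()*1e3
E
python3 - <<'E'
from h import *
for f in('top0','top6'):
    p=np.load(f'pics/{f}.npz')['p']; print(f,angimg('top',p,131.5,.1835),angimg('top',p,162.4,.1685,r0=.085))
for f in('side0','side3'):
    p=np.load(f'pics/{f}.npz')['p']; print(f,angimg('side',p,131.5,.1835),angimg('side',p,162.4,.1685,r0=.085))
E
```

```text
top0 (np.float64(136.3958987058084), np.float64(-10.467894262515271), np.float64(131.3334893338955), np.float64(1.3337567454025012)) (np.float64(161.26965995590237), np.float64(4.921639117493033), np.float64(164.16865513304754), np.float64(1.1481335844324705))
top6 (np.float64(135.92605898556715), np.float64(-9.727495819021783), np.float64(131.1786296970684), np.float64(1.4524166431165233)) (np.float64(163.36021893849502), np.float64(1.3079898259446183), np.float64(164.1716993363543), np.float64(0.7096557513275026))
side0 (np.float64(132.57725220591607), np.float64(-3.1870822920587676), np.float64(131.13829157151451), np.float64(1.3931605381711896)) (np.float64(159.05090867762962), np.float64(5.787824219841849), np.float64(161.97304919785654), np.float64(1.236328803045669))
side3 (np.float64(134.23409869198218), np.float64(-5.836959693418976), np.float64(131.24406799120894), np.float64(1.0656878468075761)) (np.float64(161.681371787129), np.float64(1.5207445415399465), np.float64(162.47068364370446), np.float64(0.25205992701734325))
```

```bash
python3 - <<'E'
from h import *
np.set_printoptions(linewidth=250)
p=np.load('pics/top6.npz')['p']
a=np.radians(131.3);dd=np.array([np.cos(a),np.sin(a)]);e=np.array([-dd[1],dd[0]])
rs=np.arange(.02,.19,.01);ls=np.arange(-.022,.0221,.002)
G=np.array([[*(np.array([.6325,-.1045])+r*dd+l*e),.1835] for r in rs for l in ls]);uv=proj('top',G).astype(np.float32).reshape(len(rs),len(ls),2)
g=cv2.remap(p.max(2).astype(np.float32),uv[...,0],uv[...,1],cv2.INTER_LINEAR)
print((ls*1e3).astype(int))
for r,x in zip(rs,g): print(round(r*1e3),x.astype(int))
E
```

```text
[-22 -19 -17 -15 -13 -11  -9  -7  -5  -3  -1   0   2   4   6   8  10  12  14  16  18  20  22]
20 [ 50  60  68  80  91  98 100 102 104 112 117 118 115 110 106 104 107 106 110 108 102  95  88]
30 [ 96 103 111 114 116 116 112 106  97  89  83  85  92  96  94  92  93  97 102 107 108 108 103]
40 [119 121 122 122 122 122 120 117 107  94  82  77  84  94  98 100  99  91  84  86  92 103 113]
50 [123 124 124 123 123 122 118 111 102  90  78  75  83  89  90  90  90  97 105 110 111 104 100]
60 [124 122 122 118 115 110 105  99  91  82  75  80  91 101 108 113 113 107  96  81  71  64  63]
70 [111 106 102  97  95  94  97  99  96  88  80  78  85  89  80  64  53  43  39  37  38  37  37]
80 [ 92  92 100 108 113 115 110 103  95  87  77  75  81  81  70  54  43  38  38  37  37  37  37]
90 [116 111 104  92  78  65  54  59  66  71  71  77  86  83  71  54  42  38  37  37  37  38  37]
100 [61 49 42 38 37 38 43 51 64 72 73 77 84 85 70 51 42 38 37 37 37 37 38]
110 [37 36 37 37 37 38 45 60 77 83 77 77 83 82 69 53 41 37 37 37 37 37 37]
120 [37 37 37 37 37 38 42 55 69 73 72 77 85 83 71 53 41 38 37 37 37 37 36]
130 [37 37 37 36 36 37 42 53 64 73 74 78 85 86 69 50 41 37 37 37 37 37 37]
140 [ 36  36  36  37  37  39  47  64  89 102 109 109 106  94  74  54  41  37  37  37  37  37  36]
150 [ 36  36  37  47  61  83 104 112 118 119 120 120 119 118 113 104  91  72  53  42  37  38  38]
160 [ 36  38  47  64  88 108 117 119 120 120 120 120 120 120 120 120 113  98  73  52  41  37  37]
170 [ 37  39  48  69  94 111 115 111 102  98  97  95  93  96 103 112 114 100  77  55  42  38  38]
180 [ 37  38  44  61  84  99 104  92  74  53  42  39  46  64  84 102 105  93  73  52  42  37  37]
```

Emit:
{"api": "carry_out", "payload": {"moves": [{"dp": [0.1, 0.5, 0.1], "yaw": 0, "jaw": 1}, {"dp": [0.25, 1.3, 0.1], "yaw": 0, "jaw": 1}, {"dp": [0.4, 2.3, 0.1], "yaw": 0, "jaw": 1}, {"dp": [0.6, 3.3, 0.1], "yaw": 0, "jaw": 1}, {"dp": [0.8, 4.4, 0.1], "yaw": 0, "jaw": 1}, {"dp": [1, 5.5, 0.1], "yaw": 0, "jaw": 1}, {"dp": [1.2, 6.6, 0.1], "yaw": 0, "jaw": 1}, {"dp": [1.4, 7.7, 0.1], "yaw": 0, "jaw": 1}, {"dp": [1.6, 8.8, 0.1], "yaw": 0, "jaw": 1}, {"dp": [1.8, 9.9, 0.1], "yaw": 0, "jaw": 1}, {"dp": [2, 11, 0.1], "yaw": 0, "jaw": 1}, {"dp": [2.2, 12, 0.1], "yaw": 0, "jaw": 1}, {"dp": [2.35, 12.8, 0.1], "yaw": 0, "jaw": 1}, {"dp": [2.42, 13.19, 0], "yaw": 0, "jaw": 1}, {"dp": [2.42, 13.19, 0], "yaw": 0, "jaw": 1}, {"dp": [2.42, 13.19, 0], "yaw": 0, "jaw": 1}], "squeeze": 25}}

```text
time: 11.15
tcp_pos: [0.5514, -0.057, 0.2948]
orientation: [1.182, 2.906, -0.007]
contact_force: [0.4, -0.7, -0.7]
finger_gap: 0.0849
```

```bash
cat >> h.py <<'E'
A=np.array([.6325,-.1045]);PH=np.radians(135.7);DD=np.array([np.cos(PH),np.sin(PH)]);EE=np.array([-DD[1],DD[0]])
def st():
    s=ctrl.sense();q=s['tcp_pos'][:2]-A
    o=s['orientation'];ps=np.degrees(2*np.arctan2(o[1],o[0])-np.pi/2)%180
    print('t',s['time'],'tcp',s['tcp_pos'].round(4),'rho %.1f lat %.1f'%(q@DD*1e3,q@EE*1e3),'psi %.2f'%ps,'F',s['contact_force'].round(2),'lat F %.2f'%(s['contact_force'][:2]@EE),'gap',round(s['finger_gap']*1e3,1))
    return s
def mv(rho,lat,z):
    s=ctrl.sense();c=A+rho*DD+lat*EE;return (np.array([*c,z])-s['tcp_pos'])/.03
E
python3 - <<'E'
from h import *
st();print(mv(.09,.022,.146))
p,d=snap('side','side7');p,d=snap('top','top7')
p=np.load('pics/side7.npz')['p']
cv2.imwrite('pics/side7z.png',cv2.resize(p[90:270,250:440,::-1],None,fx=3,fy=3,interpolation=cv2.INTER_CUBIC))
p=np.load('pics/top7.npz')['p']
cv2.imwrite('pics/top7z.png',cv2.resize(p[110:260,280:420,::-1],None,fx=3.3,fy=3.3,interpolation=cv2.INTER_CUBIC))
E
```

```text
t 11.15 tcp [ 0.5514 -0.057   0.2948] rho 91.2 lat 22.6 psi 45.73 F [ 0.38 -0.71 -0.7 ] lat F 0.24 gap 84.9
[ 0.04443676 -0.01328243 -4.96089421]
```

View pics/side7z.png

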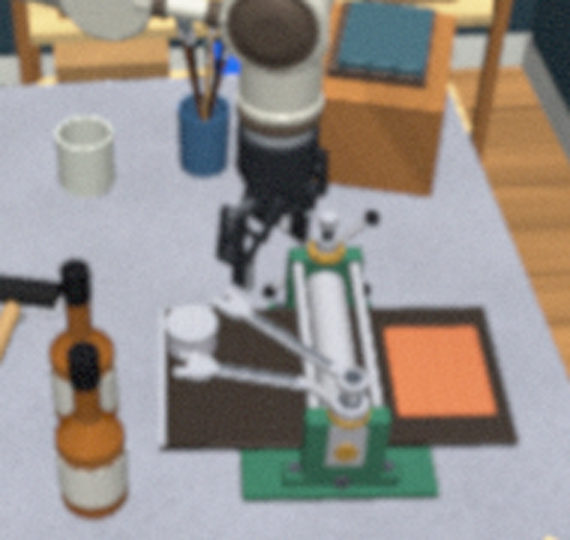

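View pics/top7z.png

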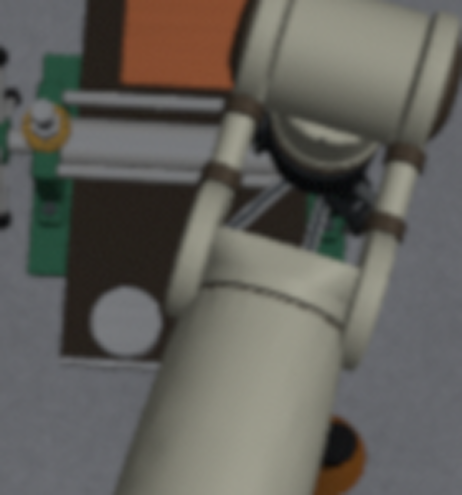

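The open fingers are above the handles, which look undisturbed. Descending so that they straddle both.

Emit:
{"api": "carry_out", "payload": {"moves": [{"dp": [0.05, 0, -0.6], "yaw": 0, "jaw": 1}, {"dp": [0.05, 0, -1.4], "yaw": 0, "jaw": 1}, {"dp": [0.05, 0, -2.2], "yaw": 0, "jaw": 1}, {"dp": [0.05, 0, -2.9], "yaw": 0, "jaw": 1}, {"dp": [0.05, 0, -3.4], "yaw": 0, "jaw": 1}, {"dp": [0.05, 0, -3.4], "yaw": 0, "jaw": 1}]}}

```text
time: 11.85
tcp_pos: [0.5516, -0.058, 0.1908]
orientation: [1.187, 2.908, -0.007]
contact_force: [-0.5, 0.4, 0.2]
finger_gap: 0.0854
```

```bash
python3 - <<'E'
from h import *
st();print(mv(.09,.022,.146))
p,d=snap('side','side8')
cv2.imwrite('pics/side8z.png',cv2.resize(p[130:250,280:400,::-1],None,fx=4.5,fy=4.5,interpolation=cv2.INTER_CUBIC))
E
```

```text
t 11.85 tcp [ 0.5516 -0.058   0.1908] rho 90.4 lat 23.2 psi 45.58 F [-0.45  0.44  0.24] lat F 0.00 gap 85.4
[ 0.03688465  0.01990654 -1.49473848]
```

View pics/side8z.png

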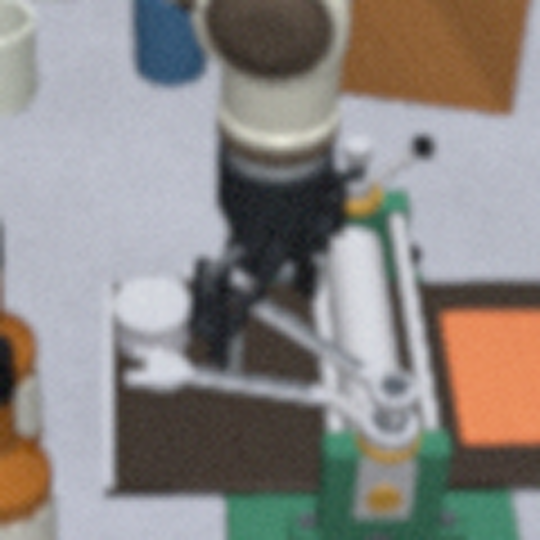

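```bash
python3 - <<'E'
from h import *
def P(r,l,z): return [*(A+r*DD+l*EE),z]
pts=[P(.0904,.0232+.0425,.2038),P(.0904,.0232-.0425,.2038)]
u=proj('side',pts);print(((u-[280,130])*4.5).round(0))
d=np.load('pics/side8.npz')['d'];C=cloud('side',d);q=C[...,:2]-A;rho=q@DD;lat=q@EE;z=C[...,2]
m=(rho>.06)&(rho<.12)&(lat>.05)&(lat<.1)&(z>.195)&(z<.26)
print(m.sum());
for lo in(.195,.205,.215,.225,.24):
    k=m&(z>lo)&(z<lo+.01); 
    if k.any(): print(lo,k.sum(),'rho',rho[k].min().round(4),rho[k].max().round(4),'lat',lat[k].min().round(4),lat[k].max().round(4))
E
```

```text
[[228. 363.]
 [302. 296.]]
87
0.205 7 rho 0.08 0.0919 lat 0.0674 0.0767
0.215 19 rho 0.0792 0.0979 lat 0.0682 0.0805
0.225 17 rho 0.0788 0.0982 lat 0.0665 0.0822
0.24 8 rho 0.0787 0.0843 lat 0.0689 0.0917
```

Emit:
{"api": "carry_out", "payload": {"moves": [{"dp": [0.04, 0.02, -0.4], "yaw": 0, "jaw": 1}, {"dp": [0.04, 0.02, -0.9], "yaw": 0, "jaw": 1}, {"dp": [0.04, 0.02, -1.3], "yaw": 0, "jaw": 1}, {"dp": [0.04, 0.02, -1.47], "yaw": 0, "jaw": 1}, {"dp": [0.04, 0.02, -1.47], "yaw": 0, "jaw": 1}, {"dp": [0.04, 0.02, -1.47], "yaw": 0, "jaw": 1}]}}

```text
time: 12.5
tcp_pos: [0.554, -0.0576, 0.1487]
orientation: [1.185, 2.905, -0.007]
contact_force: [0.5, 0.2, 0.3]
finger_gap: 0.0858
```

```bash
python3 - <<'E'
from h import *
st();print(mv(.09,.022,.147)); print('unit e',EE/30)
p,d=snap('side','side9')
cv2.imwrite('pics/side9z.png',cv2.resize(p[130:250,280:400,::-1],None,fx=4.5,fy=4.5,interpolation=cv2.INTER_CUBIC))
p,d=snap('top','top9')
E
```

```text
t 12.5 tcp [ 0.554  -0.0576  0.1487] rho 89.0 lat 21.2 psi 45.60 F [0.48 0.23 0.28] lat F -0.50 gap 85.8
[-0.04307463  0.00578465 -0.05742669]
unit e [-0.02328051 -0.02385642]
```

View pics/side9z.png

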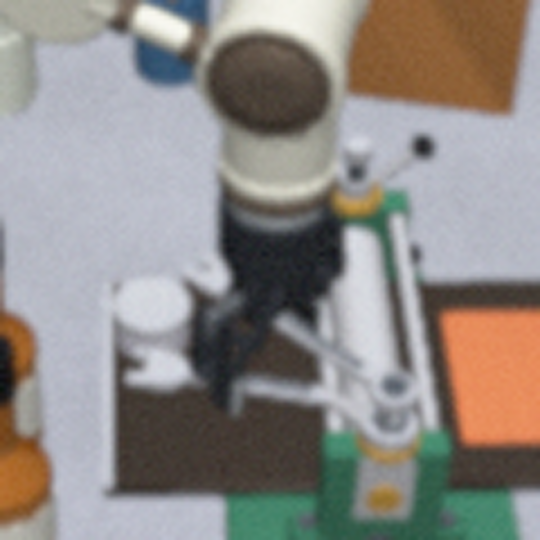

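View pics/top9.png

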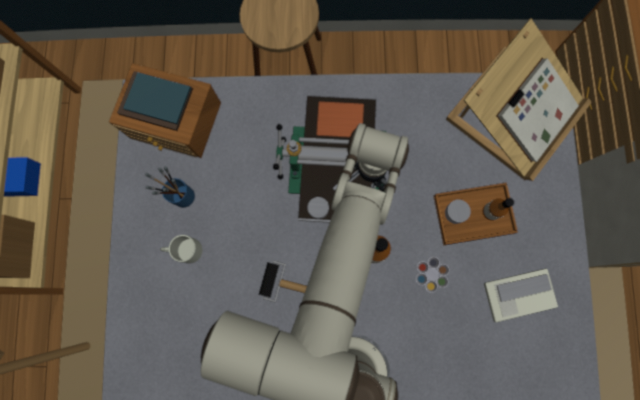

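The side view shows the fingers outside both handles, with the upper spanner's jaw end at zoom (208,270) and the lower's at (160,365), so I can track both. The top view shows the bottle in the tray at (497,207). Next I bring the upper-side finger up to the upper handle while partly closing.

Emit:
{"api": "carry_out", "payload": {"moves": [{"dp": [-0.04, -0.02, -0.04], "yaw": 0, "jaw": 0.95}, {"dp": [-0.06, -0.03, -0.04], "yaw": 0, "jaw": 0.91}, {"dp": [-0.08, -0.04, -0.04], "yaw": 0, "jaw": 0.88}, {"dp": [-0.08, -0.04, -0.04], "yaw": 0, "jaw": 0.88}, {"dp": [-0.08, -0.04, -0.04], "yaw": 0, "jaw": 0.88}], "squeeze": 25}}

```text
time: 13.1
tcp_pos: [0.5521, -0.0589, 0.1482]
orientation: [1.185, 2.904, -0.006]
contact_force: [1.8, 0.4, 0.3]
finger_gap: 0.0756
```

```bash
cat >> h.py <<'E'
def tracks(f,ref='side9'):
    p,d=snap('side',f); r=np.load(f'pics/{ref}.npz')['p']
    for nm,(x,y) in {'up':(326,190),'lo':(315,211)}.items():
        a=[cv2.GaussianBlur(i[y-9:y+9,x-10:x+10].max(2).astype(np.float32),(3,3),0) for i in(r,p)]
        print(nm,'mean abs diff %.1f'%np.abs(a[0]-a[1]).mean())
    v=np.hstack([i[150:230,290:370,::-1] for i in(r,p)]);cv2.imwrite(f'pics/{f}z.png',cv2.resize(v,None,fx=5,fy=5,interpolation=cv2.INTER_CUBIC))
    return p,d
E
python3 - <<'E'
from h import *
st();tracks('side10')
E
```

```text
t 13.1 tcp [ 0.5521 -0.0589  0.1482] rho 89.4 lat 23.5 psi 45.60 F [1.78 0.36 0.31] lat F -1.50 gap 75.6
up mean abs diff 9.4
lo mean abs diff 12.3
```

View pics/side10z.png

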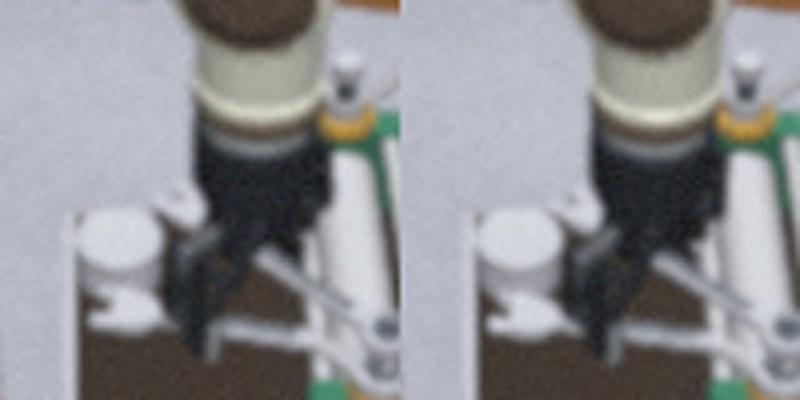

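Emit:
{"api": "carry_out", "payload": {"moves": [{"dp": [0.02, 0.02, 0], "yaw": 0, "jaw": 0.86}, {"dp": [0.04, 0.04, 0], "yaw": 0, "jaw": 0.84}, {"dp": [0.06, 0.06, 0], "yaw": 0, "jaw": 0.82}, {"dp": [0.08, 0.08, 0], "yaw": 0, "jaw": 0.8}, {"dp": [0.1, 0.1, 0], "yaw": 0, "jaw": 0.78}, {"dp": [0.12, 0.12, 0], "yaw": 0, "jaw": 0.76}, {"dp": [0.12, 0.12, 0], "yaw": 0, "jaw": 0.76}], "squeeze": 25}}

```text
time: 13.85
tcp_pos: [0.556, -0.0553, 0.1486]
orientation: [1.185, 2.903, -0.006]
contact_force: [-1.4, 0.8, 5.1]
finger_gap: 0.0652
```

```bash
python3 - <<'E'
from h import *
s=st();g=s['finger_gap']*1e3;q=s['tcp_pos'][:2]-A;print('upper face',q@EE*1e3-g/2,'lower face',q@EE*1e3+g/2)
tracks('side11')
E
```

```text
t 13.85 tcp [ 0.556  -0.0553  0.1486] rho 89.1 lat 18.3 psi 45.61 F [-1.37  0.76  5.15] lat F 0.41 gap 65.2
upper face -14.33904389805711 lower face 50.84135275108878
up mean abs diff 8.7
lo mean abs diff 9.3
```

View pics/side11z.png

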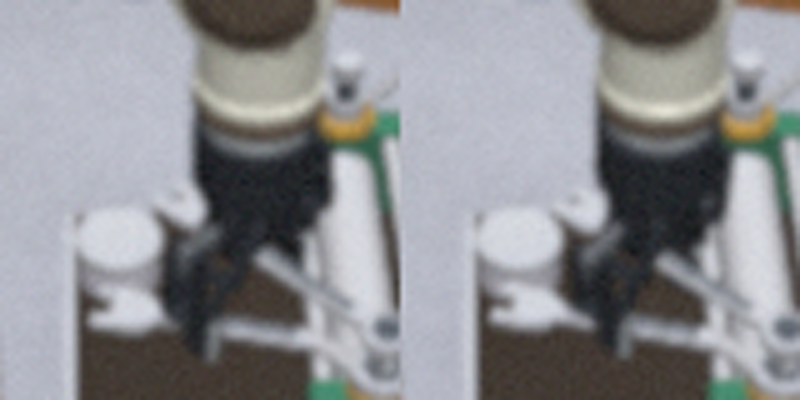

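Emit:
{"api": "carry_out", "payload": {"moves": [{"dp": [0.02, 0.02, 0.01], "yaw": 0, "jaw": 0.74}, {"dp": [0.04, 0.04, 0.02], "yaw": 0, "jaw": 0.72}, {"dp": [0.06, 0.06, 0.03], "yaw": 0, "jaw": 0.7}, {"dp": [0.08, 0.08, 0.04], "yaw": 0, "jaw": 0.68}, {"dp": [0.1, 0.1, 0.05], "yaw": 0, "jaw": 0.66}, {"dp": [0.12, 0.12, 0.06], "yaw": 0, "jaw": 0.64}, {"dp": [0.14, 0.14, 0.07], "yaw": 0, "jaw": 0.62}, {"dp": [0.16, 0.16, 0.07], "yaw": 0, "jaw": 0.6}, {"dp": [0.18, 0.18, 0.07], "yaw": 0, "jaw": 0.58}, {"dp": [0.2, 0.2, 0.07], "yaw": 0, "jaw": 0.56}, {"dp": [0.2, 0.2, 0.07], "yaw": 0, "jaw": 0.56}], "squeeze": 25}}

```text
time: 15.0
tcp_pos: [0.5621, -0.0492, 0.1508]
orientation: [1.184, 2.903, -0.006]
contact_force: [-1.9, -0.0, 4.3]
finger_gap: 0.048
```

```bash
python3 - <<'E'
from h import *
s=st();g=s['finger_gap']*1e3;q=s['tcp_pos'][:2]-A;print('upper face',q@EE*1e3-g/2,'lower face',q@EE*1e3+g/2)
tracks('side12')
E
```

```text
t 15.0 tcp [ 0.5621 -0.0492  0.1508] rho 89.0 lat 9.6 psi 45.61 F [-1.91 -0.03  4.34] lat F 1.35 gap 48.0
upper face -14.442487088281672 lower face 33.6057313760354
up mean abs diff 23.8
lo mean abs diff 45.8
```

View pics/side12z.png

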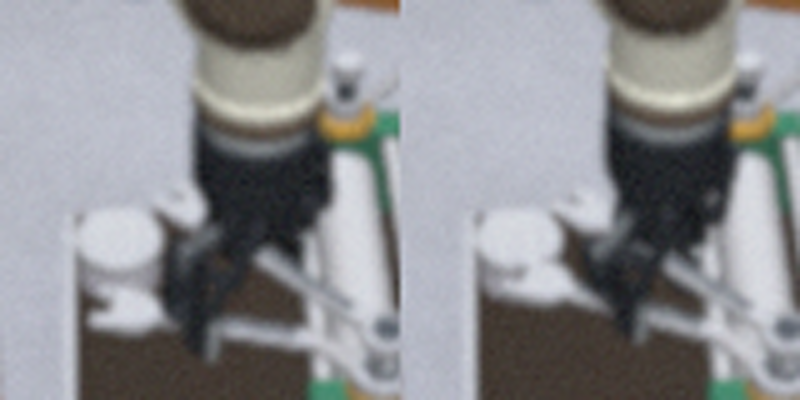

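Emit:
{"api": "carry_out", "payload": {"moves": [{"dp": [0.02, 0.02, 0], "yaw": 0, "jaw": 0.54}, {"dp": [0.04, 0.04, 0], "yaw": 0, "jaw": 0.52}, {"dp": [0.06, 0.06, 0], "yaw": 0, "jaw": 0.5}, {"dp": [0.08, 0.08, 0], "yaw": 0, "jaw": 0.48}, {"dp": [0.1, 0.1, 0], "yaw": 0, "jaw": 0.46}, {"dp": [0.12, 0.12, 0], "yaw": 0, "jaw": 0.44}, {"dp": [0.14, 0.14, 0], "yaw": 0, "jaw": 0.42}, {"dp": [0.16, 0.16, 0], "yaw": 0, "jaw": 0.4}, {"dp": [0.18, 0.18, 0], "yaw": 0, "jaw": 0.38}, {"dp": [0.2, 0.2, 0], "yaw": 0, "jaw": 0.36}, {"dp": [0.2, 0.2, 0], "yaw": 0, "jaw": 0.36}], "squeeze": 25}}

```text
time: 16.15
tcp_pos: [0.5682, -0.043, 0.151]
orientation: [1.184, 2.903, -0.006]
contact_force: [-2.3, -0.1, 4.6]
finger_gap: 0.031
```

```bash
python3 - <<'E'
from h import *
s=st();g=s['finger_gap']*1e3;q=s['tcp_pos'][:2]-A;print('upper face',q@EE*1e3-g/2,'lower face',q@EE*1e3+g/2)
tracks('side13')
E
```

```text
t 16.15 tcp [ 0.5682 -0.043   0.151 ] rho 89.0 lat 0.9 psi 45.62 F [-2.32 -0.11  4.59] lat F 1.70 gap 31.0
upper face -14.59153875261767 lower face 16.389385738668388
up mean abs diff 38.1
lo mean abs diff 42.2
```

View pics/side13z.png

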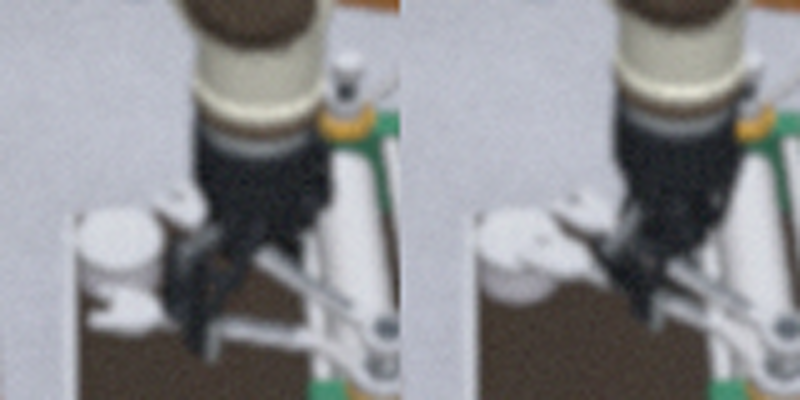

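Emit:
{"api": "carry_out", "payload": {"moves": [{"dp": [0.01, 0.01, 0], "yaw": 0, "jaw": 0.34}, {"dp": [0.03, 0.03, 0], "yaw": 0, "jaw": 0.32}, {"dp": [0.04, 0.04, 0], "yaw": 0, "jaw": 0.3}, {"dp": [0.04, 0.04, 0], "yaw": 0, "jaw": 0.28}, {"dp": [0.04, 0.04, 0], "yaw": 0, "jaw": 0.26}, {"dp": [0.04, 0.04, 0], "yaw": 0, "jaw": 0.24}, {"dp": [0.04, 0.04, 0], "yaw": 0, "jaw": 0.2}, {"dp": [0.04, 0.04, 0], "yaw": 0, "jaw": 0.2}, {"dp": [0.04, 0.04, 0], "yaw": 0, "jaw": 0.2}], "squeeze": 30}}

```text
time: 17.1
tcp_pos: [0.5695, -0.0415, 0.1513]
orientation: [1.184, 2.903, -0.005]
contact_force: [-0.6, 1.7, 6.3]
finger_gap: 0.0243
```

```bash
python3 - <<'E'
from h import *
s=st();g=s['finger_gap']*1e3;q=s['tcp_pos'][:2]-A;print('upper face',q@EE*1e3-g/2,'lower face',q@EE*1e3+g/2)
tracks('side14')
E
```

```text
t 17.1 tcp [ 0.5695 -0.0415  0.1513] rho 89.1 lat -1.1 psi 45.63 F [-0.64  1.69  6.33] lat F -0.77 gap 24.3
upper face -13.186687254991403 lower face 11.081337794516278
up mean abs diff 44.7
lo mean abs diff 39.1
```

View pics/side14z.png

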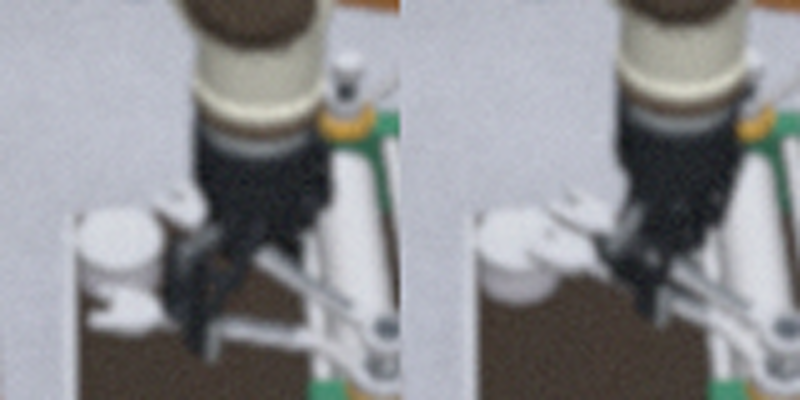

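Emit:
{"api": "carry_out", "payload": {"moves": [{"dp": [0, 0, 0], "yaw": 0, "jaw": 0.2}, {"dp": [0, 0, 0], "yaw": 0, "jaw": 0.2}, {"dp": [0, 0, 0], "yaw": 0, "jaw": 0.2}], "squeeze": 50}}

```text
time: 17.45
tcp_pos: [0.5694, -0.0415, 0.1514]
orientation: [1.184, 2.903, -0.006]
contact_force: [-1.6, 1.2, 4.5]
finger_gap: 0.0238
```

```bash
python3 - <<'E'
from h import *
s=st();g=s['finger_gap']*1e3;q=s['tcp_pos'][:2]-A;print('upper face',q@EE*1e3-g/2,'lower face',q@EE*1e3+g/2)
E
```

```text
t 17.45 tcp [ 0.5694 -0.0415  0.1514] rho 89.1 lat -1.1 psi 45.64 F [-1.55  1.19  4.46] lat F 0.24 gap 23.8
upper face -12.98983159492384 lower face 10.85470677415456
```

The gap barely changes with the harder squeeze, so the nut is at its stop. I'll open, back straight up and clear the view to check.

Emit:
{"api": "carry_out", "payload": {"moves": [{"dp": [0, 0, 0], "yaw": 0, "jaw": 0.3}, {"dp": [0, 0, 0], "yaw": 0, "jaw": 0.4}, {"dp": [0, 0, 0], "yaw": 0, "jaw": 0.5}, {"dp": [0, 0, 0], "yaw": 0, "jaw": 0.6}, {"dp": [0, 0, 0], "yaw": 0, "jaw": 0.6}, {"dp": [0, 0, 0.5], "yaw": 0, "jaw": 0.6}, {"dp": [0, 0, 1.5], "yaw": 0, "jaw": 0.6}, {"dp": [0, 0, 2.7], "yaw": 0, "jaw": 0.6}, {"dp": [0, 0, 4], "yaw": 0, "jaw": 0.6}, {"dp": [0, 0, 5], "yaw": 0, "jaw": 0.6}, {"dp": [0, -1, 5], "yaw": 0, "jaw": 0.6}, {"dp": [-0.2, -2.2, 5], "yaw": 0, "jaw": 0.6}, {"dp": [-0.5, -3.5, 5], "yaw": 0, "jaw": 0.6}, {"dp": [-0.8, -4.8, 5], "yaw": 0, "jaw": 0.6}, {"dp": [-1.1, -6.1, 5], "yaw": 0, "jaw": 0.6}, {"dp": [-1.4, -7.4, 5], "yaw": 0, "jaw": 0.6}, {"dp": [-1.7, -8.7, 5], "yaw": 0, "jaw": 0.6}, {"dp": [-2, -10, 5], "yaw": 0, "jaw": 0.6}, {"dp": [-2.3, -11, 5], "yaw": 0, "jaw": 0.6}, {"dp": [-2.3, -11, 5], "yaw": 0, "jaw": 0.6}], "squeeze": 30}}

```text
time: 19.45
tcp_pos: [0.4989, -0.3752, 0.3022]
orientation: [1.19, 2.9, -0.008]
contact_force: [0.5, 0.8, 0.3]
finger_gap: 0.0512
```

```bash
cat >> h.py <<'E'
def edge(p,a0,z,rs,half=.022,n='top',prt=False):
    a=np.radians(a0);dd=np.array([np.cos(a),np.sin(a)]);e=np.array([-dd[1],dd[0]])
    ls=np.arange(-half,half+1e-9,.0005);out=[]
    G=np.array([[*(A+r*dd+l*e),z] for r in rs for l in ls]);uv=proj(n,G).astype(np.float32).reshape(len(rs),len(ls),2)
    g=cv2.remap(p.max(2).astype(np.float32),uv[...,0],uv[...,1],cv2.INTER_LINEAR)
    for r,x in zip(rs,g):
        R=[]
        for s in(1,-1):
            y=x[::s];l=ls[::s];bg=y[-6:].mean();mid=len(y)//2;pk=y[mid:].max();t=(bg+pk)/2
            k=len(y)-1
            while k>mid and y[k]<t:k-=1
            R.append(l[k])
        out.append((round(r*1e3),round(R[1]*1e3,1),round(R[0]*1e3,1),round(a0+np.degrees(sum(R)/2/r),2)))
    return out
E
python3 - <<'E'
from h import *
st();p,d=snap('top','top15');snap('side','side15')
q=np.load('pics/top6.npz')['p'];p0=np.load('pics/top0.npz')['p']
rs=[.105,.112,.12,.127,.155,.16,.165]
for nm,i in(('top0',p0),('top6',q),('now',p)): print(nm,edge(i,131.3,.1835,rs))
C=cloud('top',d)
for z0,z1,a in((.176,.195,131.3),(.15,.1735,140)): print(line(C,a,6,z0,z1,A)[:4])
cv2.imwrite('pics/top15z.png',cv2.resize(p[110:260,280:520,::-1],None,fx=3.3,fy=3.3,interpolation=cv2.INTER_CUBIC))
for nm in('side0','side15'):
    C=cloud('side',np.load(f'pics/{nm}.npz')['d']);print(nm,line(C,131.3,6,.176,.195,A)[:4],line(C,140,6,.15,.1735,A)[:4])
E
```

```text
t 19.45 tcp [ 0.4989 -0.3752  0.3022] rho -93.4 lat 287.1 psi 45.37 F [0.49 0.83 0.28] lat F -0.94 gap 51.2
top0 [(105, np.float64(-7.5), np.float64(6.5), np.float64(131.03)), (112, np.float64(-8.0), np.float64(7.5), np.float64(131.17)), (120, np.float64(-7.5), np.float64(8.0), np.float64(131.42)), (127, np.float64(-7.0), np.float64(7.5), np.float64(131.41)), (155, np.float64(-14.0), np.float64(12.0), np.float64(130.93)), (160, np.float64(-14.5), np.float64(12.5), np.float64(130.94)), (165, np.float64(-14.5), np.float64(13.0), np.float64(131.04))]
top6 [(105, np.float64(-7.5), np.float64(7.0), np.float64(131.16)), (112, np.float64(-8.0), np.float64(7.0), np.float64(131.04)), (120, np.float64(-7.5), np.float64(7.0), np.float64(131.18)), (127, np.float64(-7.0), np.float64(6.5), np.float64(131.19)), (155, np.float64(-14.0), np.float64(13.0), np.float64(131.12)), (160, np.float64(-14.5), np.float64(13.5), np.float64(131.12)), (165, np.float64(-14.5), np.float64(13.5), np.float64(131.13))]
now [(105, np.float64(-4.5), np.float64(22.0), np.float64(136.07)), (112, np.float64(-4.0), np.float
[... 446 characters left out ...]
.float32(140.754), np.float64(0.0009784180498550663), np.float64(0.16820713434048873))
side0 (91, np.float32(130.16151), np.float64(0.002148254631860462), np.float64(0.18271770414514066)) (13, np.float32(228.06767), np.float64(-0.12438076067306503), np.float64(0.15357681485168395))Traceback (most recent call last):
  File "<stdin>", line 10, in <module>
  File "h.py", line 22, in line
    vx,vy,x0,y0=cv2.fitLine(P[:,:2].astype(np.float32),cv2.DIST_HUBER,0,.01,.01).ravel()
                ~~~~~~~~~~~^^^^^^^^^^^^^^^^^^^^^^^^^^^^^^^^^^^^^^^^^^^^^^^^^^^^^
cv2.error: OpenCV(4.12.0) /io/opencv/modules/imgproc/src/linefit.cpp:50: error: (-215:Assertion failed) count > 0 in function 'fitLine2D_wods'
```

View pics/top15z.png

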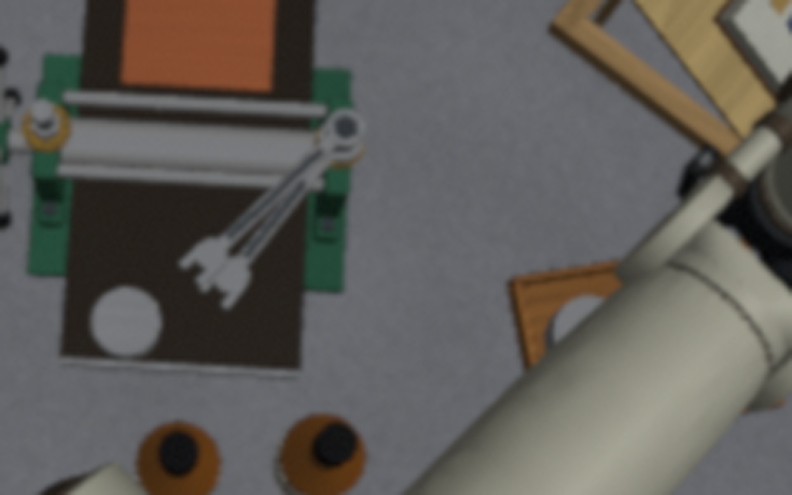

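View pics/side15.png

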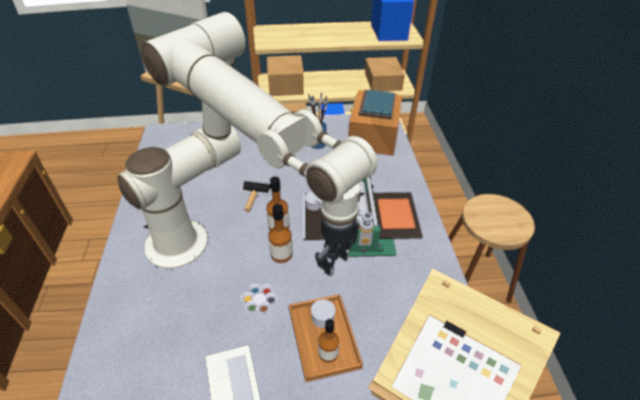

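```bash
cat >> h.py <<'E'
def dang(C,a0,z0,z1,rr,w=.02):
    a=np.radians(a0);dd=np.array([np.cos(a),np.sin(a)]);e=np.array([-dd[1],dd[0]])
    q=C[...,:2]-A;r=q@dd;l=q@e;z=C[...,2];m=(z>z0)&(z<z1)&(r>rr[0])&(r<rr[1])&(abs(l)<w)
    return m.sum(),round(a0+np.degrees(np.mean(l[m]/r[m])),2),round(a0+np.degrees(np.median(l[m]/r[m])),2)
E
python3 - <<'E'
from h import *
for f in('top0','top6','top15'):
    C=cloud('top',np.load(f'pics/{f}.npz')['d'])
    a=131.3 if f!='top15' else 133
    print(f,'bar',dang(C,a,.1775,.192,(.07,.14),.013),'jaw',dang(C,a,.1775,.192,(.15,.185)),
     'lower bar',dang(C,162.4 if f!='top15' else 141,.158,.174,(.09,.14),.013),'jaw',dang(C,162.4 if f!='top15' else 141,.158,.174,(.15,.185)))
E
```

```text
top0 bar (np.int64(108), np.float64(131.26), np.float64(131.31)) jaw (np.int64(95), np.float64(131.16), np.float64(131.11)) lower bar (np.int64(72), np.float64(162.65), np.float64(162.68)) jaw (np.int64(108), np.float64(162.59), np.float64(162.79))
top6 bar (np.int64(107), np.float64(131.23), np.float64(131.1)) jaw (np.int64(97), np.float64(131.14), np.float64(131.05)) lower bar (np.int64(75), np.float64(162.64), np.float64(162.71)) jaw (np.int64(113), np.float64(162.58), np.float64(162.59))
top15 bar (np.int64(108), np.float64(133.11), np.float64(133.21)) jaw (np.int64(93), np.float64(133.03), np.float64(132.73)) lower bar (np.int64(74), np.float64(141.3), np.float64(141.45)) jaw (np.int64(93), np.float64(142.33), np.float64(142.59))
```

The depth readings repeat well. The upper handle ended at 133.1° against 131.2° at the start, so the pair sits 1.9° too far anticlockwise. The nut is tight, with about 8.2° between the handles. I'll regrip the pair with the same grasp turned 1.85° clockwise about the axis, which puts the upper handle back.

Emit:
{"api": "carry_out", "payload": {"moves": [{"dp": [0.1, 0.6, 0], "yaw": 0, "jaw": 0.75}, {"dp": [0.3, 1.5, 0], "yaw": 0, "jaw": 0.75}, {"dp": [0.55, 2.6, 0], "yaw": 0, "jaw": 0.75}, {"dp": [0.8, 3.7, 0], "yaw": 0, "jaw": 0.75}, {"dp": [1.05, 4.9, 0], "yaw": 0, "jaw": 0.75}, {"dp": [1.3, 6.1, 0], "yaw": -0.1, "jaw": 0.75}, {"dp": [1.6, 7.3, 0], "yaw": -0.2, "jaw": 0.75}, {"dp": [1.85, 8.5, 0], "yaw": -0.2, "jaw": 0.75}, {"dp": [2.1, 9.6, 0], "yaw": -0.2, "jaw": 0.75}, {"dp": [2.3, 10.6, 0], "yaw": -0.2, "jaw": 0.75}, {"dp": [2.42, 11.19, 0], "yaw": -0.2, "jaw": 0.75}, {"dp": [2.42, 11.19, 0], "yaw": -0.2, "jaw": 0.75}, {"dp": [2.42, 11.19, 0], "yaw": -0.2, "jaw": 0.75}], "squeeze": 25}}

```text
time: 20.85
tcp_pos: [0.5725, -0.0345, 0.3027]
orientation: [1.221, 2.886, -0.006]
contact_force: [-0.4, -1.5, 0.3]
finger_gap: 0.0641
```

```bash
python3 - <<'E'
from h import *
s=st();print((np.array([.5716,-.0395,.151])-s['tcp_pos'])/.03)
E
```

```text
t 20.85 tcp [ 0.5725 -0.0345  0.3027] rho 91.8 lat -8.2 psi 44.12 F [-0.45 -1.53  0.32] lat F 1.40 gap 64.1
[-0.03038119 -0.16684075 -5.05633305]
```

Emit:
{"api": "carry_out", "payload": {"moves": [{"dp": [-0.03, -0.17, 0], "yaw": -0.04, "jaw": 0.75}, {"dp": [-0.03, -0.17, -0.5], "yaw": -0.04, "jaw": 0.75}, {"dp": [-0.03, -0.17, -1.4], "yaw": -0.04, "jaw": 0.75}, {"dp": [-0.03, -0.17, -2.4], "yaw": -0.04, "jaw": 0.75}, {"dp": [-0.03, -0.17, -3], "yaw": -0.04, "jaw": 0.75}, {"dp": [-0.03, -0.17, -3.2], "yaw": -0.04, "jaw": 0.75}, {"dp": [-0.03, -0.17, -3.2], "yaw": -0.04, "jaw": 0.75}, {"dp": [-0.03, -0.17, -3.2], "yaw": -0.04, "jaw": 0.75}]}}

```text
time: 21.65
tcp_pos: [0.5721, -0.0401, 0.2076]
orientation: [1.23, 2.881, -0.005]
contact_force: [-0.2, 0.3, 0.5]
finger_gap: 0.0637
```

```bash
python3 - <<'E'
from h import *
s=st();print((np.array([.5716,-.0395,.151])-s['tcp_pos'])/.03)
p,d=snap('side','side16')
cv2.imwrite('pics/side16z.png',cv2.resize(p[130:250,280:400,::-1],None,fx=4.5,fy=4.5,interpolation=cv2.INTER_CUBIC))
E
```

```text
t 21.65 tcp [ 0.5721 -0.0401  0.2076] rho 88.2 lat -3.9 psi 43.77 F [-0.2   0.29  0.52] lat F -0.07 gap 63.7
[-0.01784335  0.0204333  -1.88792077]
```

View pics/side16z.png

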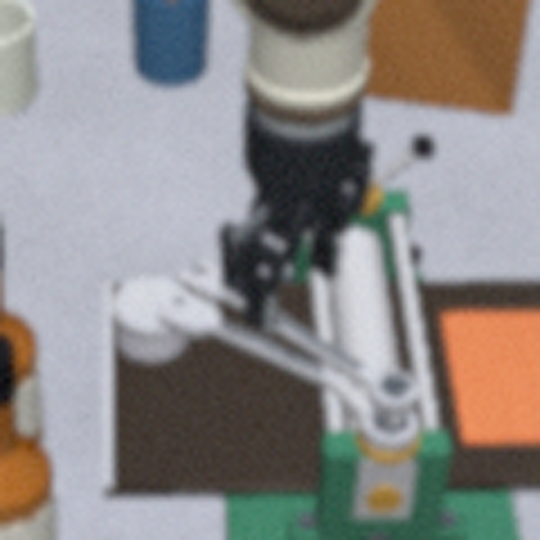

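```bash
python3 - <<'E'
from h import *
C0=cloud('top',np.load('pics/top15.npz')['d']);q=C0[...,:2]-A;rho=q@DD;lat=q@EE
m=(rho>.05)&(rho<.125)&(lat<-.025)&(lat>-.07);print(m.sum(),np.sort(C0[...,2][m])[-12:].round(3))
m=(abs(C0[...,0]-.62)<.06)&(abs(C0[...,1]-.03)<.06);print('roller area',np.sort(C0[...,2][m])[-12:].round(3))
E
```

```text
412 [0.126 0.126 0.126 0.127 0.127 0.127 0.128 0.128 0.129 0.129 0.129 0.129]
roller area [0.13  0.131 0.131 0.133 0.179 0.181 0.181 0.183 0.183 0.184 0.184 0.186]
```

The roller and bars reach 0.13 m at most, and the fingertips stay at 0.15 m or above, so it's safe to descend.

Emit:
{"api": "carry_out", "payload": {"moves": [{"dp": [-0.02, 0.02, -0.5], "yaw": 0, "jaw": 0.75}, {"dp": [-0.02, 0.02, -1.1], "yaw": 0, "jaw": 0.75}, {"dp": [-0.02, 0.02, -1.6], "yaw": 0, "jaw": 0.75}, {"dp": [-0.02, 0.02, -1.88], "yaw": 0, "jaw": 0.75}, {"dp": [-0.02, 0.02, -1.88], "yaw": 0, "jaw": 0.75}, {"dp": [-0.02, 0.02, -1.88], "yaw": 0, "jaw": 0.75}, {"dp": [-0.02, 0.02, -1.88], "yaw": 0, "jaw": 0.7}]}}

```text
time: 22.4
tcp_pos: [0.5725, -0.0397, 0.1527]
orientation: [1.228, 2.879, -0.005]
contact_force: [-0.0, -0.1, 1.3]
finger_gap: 0.06
```

```bash
python3 - <<'E'
from h import *
s=st();print((np.array([.5716,-.0395,.151])-s['tcp_pos'])/.03)
E
```

```text
t 22.4 tcp [ 0.5725 -0.0397  0.1527] rho 88.2 lat -4.5 psi 43.78 F [-0.04 -0.07  1.25] lat F 0.08 gap 60.0
[-0.02989917  0.00506141 -0.05616068]
```

Emit:
{"api": "carry_out", "payload": {"moves": [{"dp": [-0.03, 0, -0.05], "yaw": 0, "jaw": 0.65}, {"dp": [-0.03, 0, -0.05], "yaw": 0, "jaw": 0.6}, {"dp": [-0.03, 0, -0.05], "yaw": 0, "jaw": 0.55}, {"dp": [-0.03, 0, -0.05], "yaw": 0, "jaw": 0.5}, {"dp": [-0.03, 0, -0.05], "yaw": 0, "jaw": 0.46}, {"dp": [-0.03, 0, -0.05], "yaw": 0, "jaw": 0.43}, {"dp": [-0.03, 0, -0.05], "yaw": 0, "jaw": 0.4}, {"dp": [-0.03, 0, -0.05], "yaw": 0, "jaw": 0.37}, {"dp": [-0.03, 0, -0.05], "yaw": 0, "jaw": 0.34}, {"dp": [-0.03, 0, -0.05], "yaw": 0, "jaw": 0.31}, {"dp": [-0.03, 0, -0.05], "yaw": 0, "jaw": 0.28}, {"dp": [-0.03, 0, -0.05], "yaw": 0, "jaw": 0.25}, {"dp": [-0.03, 0, -0.05], "yaw": 0, "jaw": 0.2}, {"dp": [-0.03, 0, -0.05], "yaw": 0, "jaw": 0.2}, {"dp": [-0.03, 0, -0.05], "yaw": 0, "jaw": 0.2}], "squeeze": 30}}

```text
time: 23.9
tcp_pos: [0.5717, -0.0395, 0.1513]
orientation: [1.228, 2.878, -0.004]
contact_force: [1.0, 1.4, 1.6]
finger_gap: 0.0247
```

```bash
python3 - <<'E'
from h import *
s=st();print((np.array([.5716,-.0395,.151])-s['tcp_pos'])/.03)
E
```

```text
t 23.9 tcp [ 0.5717 -0.0395  0.1513] rho 88.9 lat -4.0 psi 43.78 F [0.96 1.42 1.63] lat F -1.69 gap 24.7
[-0.00299633  0.00142839 -0.01015272]
```

Emit:
{"api": "carry_out", "payload": {"moves": [{"dp": [0, 0, 0], "yaw": 0, "jaw": 0.2}, {"dp": [0, 0, 0], "yaw": 0, "jaw": 0.2}, {"dp": [0, 0, 0], "yaw": 0, "jaw": 0.2}], "squeeze": 50}}

```text
time: 24.2
tcp_pos: [0.5717, -0.0396, 0.1514]
orientation: [1.228, 2.878, -0.005]
contact_force: [0.7, 1.2, 1.7]
finger_gap: 0.0239
```

Emit:
{"api": "carry_out", "payload": {"moves": [{"dp": [0, 0, 0], "yaw": 0, "jaw": 0.3}, {"dp": [0, 0, 0], "yaw": 0, "jaw": 0.4}, {"dp": [0, 0, 0], "yaw": 0, "jaw": 0.5}, {"dp": [0, 0, 0], "yaw": 0, "jaw": 0.6}, {"dp": [0, 0, 0], "yaw": 0, "jaw": 0.6}, {"dp": [0, 0, 0.5], "yaw": 0, "jaw": 0.6}, {"dp": [0, 0, 1.5], "yaw": 0, "jaw": 0.6}, {"dp": [0, 0, 2.7], "yaw": 0, "jaw": 0.6}, {"dp": [0, 0, 4], "yaw": 0, "jaw": 0.6}, {"dp": [0, 0, 5], "yaw": 0, "jaw": 0.6}, {"dp": [0, -1, 5], "yaw": 0, "jaw": 0.6}, {"dp": [-0.2, -2.2, 5], "yaw": 0, "jaw": 0.6}, {"dp": [-0.5, -3.5, 5], "yaw": 0, "jaw": 0.6}, {"dp": [-0.8, -4.8, 5], "yaw": 0, "jaw": 0.6}, {"dp": [-1.1, -6.1, 5], "yaw": 0, "jaw": 0.6}, {"dp": [-1.4, -7.4, 5], "yaw": 0, "jaw": 0.6}, {"dp": [-1.7, -8.7, 5], "yaw": 0, "jaw": 0.6}, {"dp": [-2, -10, 5], "yaw": 0, "jaw": 0.6}, {"dp": [-2.3, -11, 5], "yaw": 0, "jaw": 0.6}, {"dp": [-2.3, -11, 5], "yaw": 0, "jaw": 0.6}], "squeeze": 30}}

```text
time: 26.2
tcp_pos: [0.5011, -0.3733, 0.3023]
orientation: [1.234, 2.875, -0.007]
contact_force: [0.4, 0.6, -0.7]
finger_gap: 0.0513
```

```bash
python3 - <<'E'
from h import *
st();p,d=snap('top','top17')
for f in('top0','top6','top15','top17'):
    C=cloud('top',np.load(f'pics/{f}.npz')['d'])
    a,b={'top15':(133,141),'top17':(131.3,139.3)}.get(f,(131.3,162.5))
    print(f,'up bar',dang(C,a,.1775,.192,(.07,.14),.013),'jaw',dang(C,a,.1775,.192,(.15,.185)),'low bar',dang(C,b,.158,.174,(.09,.14),.013),'jaw',dang(C,b,.158,.174,(.15,.185)))
print([r[1] for r in edge(np.load('pics/top6.npz')['p'],131.3,.1835,[.112,.12,.127,.155,.16,.165])],[r[1] for r in edge(p,131.3,.1835,[.112,.12,.127,.155,.16,.165])])
cv2.imwrite('pics/top17z.png',cv2.resize(p[110:260,280:520,::-1],None,fx=3.3,fy=3.3,interpolation=cv2.INTER_CUBIC))
E
```

```text
t 26.2 tcp [ 0.5011 -0.3733  0.3023] rho -93.7 lat 284.1 psi 43.53 F [ 0.39  0.64 -0.68] lat F -0.73 gap 51.3
top0 up bar (np.int64(108), np.float64(131.26), np.float64(131.31)) jaw (np.int64(95), np.float64(131.16), np.float64(131.11)) low bar (np.int64(72), np.float64(162.65), np.float64(162.68)) jaw (np.int64(108), np.float64(162.59), np.float64(162.79))
top6 up bar (np.int64(107), np.float64(131.23), np.float64(131.1)) jaw (np.int64(97), np.float64(131.14), np.float64(131.05)) low bar (np.int64(75), np.float64(162.64), np.float64(162.71)) jaw (np.int64(113), np.float64(162.57), np.float64(162.59))
top15 up bar (np.int64(108), np.float64(133.11), np.float64(133.21)) jaw (np.int64(93), np.float64(133.03), np.float64(132.73)) low bar (np.int64(74), np.float64(141.3), np.float64(141.45)) jaw (np.int64(93), np.float64(142.33), np.float64(142.59))
top17 up bar (np.int64(109), np.float64(131.22), np.float64(131.18)) jaw (np.int64(93), np.float64(131.16), np.float64(131.01)) low bar (np.int64(70), np.float64(139.3), np.float64(139.3)) jaw (np.int64(93), np.float64(140.24), np.float64(140.29))
[np.float64(-8.0), np.float64(-7.5), np.float64(-7.0), np.float64(-14.0), np.float64(-14.5), np.float64(-14.5)] [np.float64(-8.0), np.float64(-7.5), np.float64(-7.0), np.float64(-14.5), np.float64(-14.5), np.float64(-15.0)]
```

View pics/top17z.png

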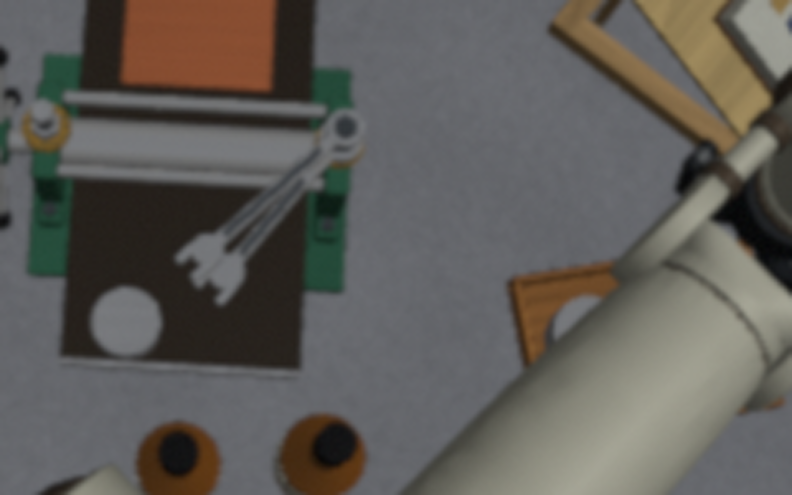

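The upper handle reads 131.2°, same as at the start, and the lower handle reads 139.3°, so they're 8.1° apart. I'll check the bottle and the rest, then hand in.

```bash
python3 - <<'E'
from h import *
p,d=snap('side','side17');st()
C=cloud('side',d);z=C[...,2];m=(z>.165)&(z<.19)&(abs(C[...,0]-.478)<.03)&(abs(C[...,1]+.453)<.03);print('cap top',m.sum(),np.median(C[m],0).round(3))
E
```

```text
t 26.3 tcp [ 0.5026 -0.3699  0.3023] rho -92.4 lat 280.7 psi 43.72 F [-0.1   0.09 -0.38] lat F 0.00 gap 51.2
cap top 92 [ 0.477 -0.452  0.176]
```

View pics/side17.png

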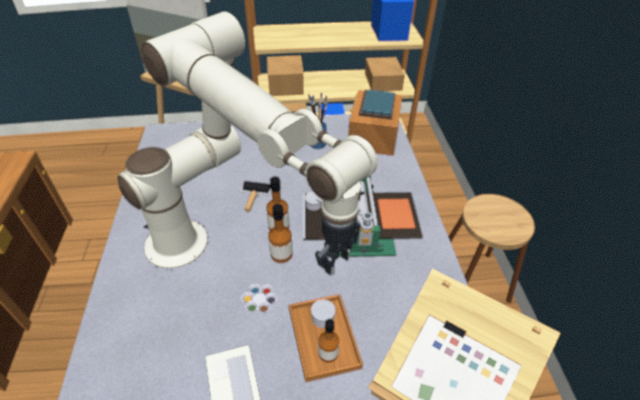

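The bottle stands upright in the tray at (329,342), with its cap top at 0.176 m as it should be. Everything else is in place and the arm touches nothing.

```bash
python3 -c "
from bench import ctrl
print(ctrl.finish_job())"
```

```text
the job is handed in; nothing more can be done
None
```

The job is done and handed in at about 26 s of the 58 s allowed. The bottle is in the tray and the locknut is tight. The upper spanner is back where it started, but it did not stay still throughout.

- **Bottle:** it stands upright in the free part of the tray. The cap top measured (0.477, -0.452, 0.176) m, and 0.176 m is the right height for the bottle on the tray floor.
- **Locknut:** I squeezed both handles in one grip until the nut reached its stop. At 50 N the gap shrank only another 0.5 mm.
- **Correction:** the first check failed. The pair had ended about 1.9° anticlockwise, with the upper handle at 133.1° against 131.2° at the start. I gripped both handles again and turned them back together.
- **Final check (top camera):** the upper handle is at 131.2° and the lower at 139.3°, so they are 8.1° apart against 8° when tight.
- **Disagreements:**
    - The lower spanner's open jaw read about 1° farther anticlockwise than its bar. The upper jaw partly hides it, so I relied on the bar.
    - The starting angle between the handles read 31.4°, slightly over the stated 26 to 31°.
- **Everything else:** the other objects looked unmoved in the last pictures, though I did not measure them one by one. The arm was clear of everything when I handed in.

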